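# Refit the valve cover and knob of a tabletop gas ring and hold the knob pressed in

### The arm

A 6-joint arm with a two-finger parallel gripper is mounted at the origin on a cart in front of the work surface, level with it; the furniture and walls round the work are solid. World frame = base frame: x ahead of the robot, y to its left, z up, the work surface at z = 0. Lengths are in m, angles in rad, forces in N, time in s.
With the tool pointing down it reaches from about 0.35 to 0.975 m from the base axis. Payload 4.9 kg.
Tool frame: the origin (TCP) lies midway between the tips of the shut fingers; the grasp point (between the pads) lies manip.tcp_to_grasp behind it (manip.tcp_to_grasp is the distance from the TCP to the grasp point, in m); z points along the fingers, y is the line along which they close (so a half turn about z gives the same grasp; the last joint's range is limited). The gripper opens to 85 mm and grips with 20 to 120 N. Pads are 22 mm wide; open, the fingers measure 114 mm over their backs; the gripper's body (76 mm by 85 mm) begins 54 mm behind the grasp point. The pads swing forward as they close: fully open they stand 13 mm farther back than shut.
Start: joints at [1.181, 0.053, 1.613, -0, 1.476, -0.119], TCP at [0.167, 0.602, 0.201] pointing down, gripper open.
Joint ranges: [-3.01, 3.01], [-1.01, 2.22], [0.06, 2.58], [-1.02, 4.17], [0.09, 2.62], [-3.14, 3.14]. Speed limits (rad/s): [2.57, 2.57, 3.14, 3.14, 3.14, 3.14].

### API

Orientations are given as a unit quaternion [w, x, y, z].
In Python, from plant import manip, grab_frame, calibration, job_done gives the robot as it stands.
- The arm moves only by the tool send_rows, never from a script. Its argument "rows" is a list of rows, each an object of numbers: "x", "y", "z": the shift along the tool's x, y, z normalised to -1 to 1, where 1 is 15 cm; "wx", "wy", "wz": the turn, a rotation vector about the tool's x, y, z normalised to -1 to 1, where 1 is pi/4 rad; "hand": the opening, from -1 (shut) to 1 (fully open). In form: [{"x": .., "y": .., "z": .., "wx": .., "wy": .., "wz": .., "hand": ..}, ...]. A call has exactly 10 rows; each row shifts and turns the commanded pose from where the row before left it, along the tool's axes as they then stand; what a row does not reach is not made up. A row lasts 1/12 s, in which the tool goes at most 41.7 mm and 7.16 degrees, less where a joint would pass 70% of its speed; a pose out of reach is approached as far as the arm can. A call with a number of a shift or a turn outside -1 to 1 is refused whole. A call with a gripper value outside its range is refused whole. The fingers move at their own pace and stop on an object; the grip force is fixed at half the most. Time passes only in rows, so rows that do not move let the fingers close, or fill a call up. It gives the time, the measured TCP pose, the force, the opening and the grip force at its end, in the units of the state.
- manip.state(): the state, without advancing time (a new reading comes with each control period).
- grab_frame(name): name is "side" or "top" or "wrist"; returns the picture (400x640x3 uint8, blue, green, red); there is no depth.
- calibration(name): a dict with "camera_matrix" (3x3 intrinsics, pixels), "R" (3x3) and "t" (3): a world point X has camera coordinates R X + t. Camera axes: x right, y down, z forward; pixel columns grow to the right and rows downward; lengths in m; the calibration is good to about 2 mm. The wrist camera is an equidistant fisheye: a pixel r from the principal point sees the ray r / f radians off the axis. A picture is of the moment at which its call begins: read the wrist's pose just before it. calibration takes no time and is no camera call; for the wrist camera it gives the pose at the moment of the call.
- job_done(): hands the job in; it is judged then, once.
The state is a dict: "time": time; "joint_pos": joint angles; "joint_vel": joint speeds; "joint_efforts": joint torques, N m; "tool_pos": TCP position; "tool_rot": TCP orientation; "contact_force": force on the tool from outside, world axes, zero at the start; "ft_torque": the same for the moment, N m; "gripper_width": opening from 0.0 (shut) to 1.0 (fully open); "grasp_force": force on a finger pad.
Only numpy, scipy, OpenCV 4.12 (cv2) and the standard library are available. Lean on these libraries where they do the work, as an engineer would, in place of code of your own. Each camera call takes 0.05 s, during which the arm holds its last target. There are 200 camera calls.

### The job

Put the loose steel cover plate back flat over the two pins of the tabletop gas ring's valve block, the stem standing through its middle hole, and let go of it. Then turn the loose knob to match the D-shaped stem, push it fully home, press it right in against the valve spring, as to hold a flame-safety valve open, and finish while still holding it pressed in. Leave the mug, the lighter and the teaspoon where they are.

Things in the scene. Friction and masses are not known exactly. Their poses are not given: they have to be found in the camera images.
- gas_ring: tabletop gas ring, a fixed, low stainless steel box 290 (x) x 210 (y) mm, flat deck 60 mm above the worktop. Origin: centre of its underside, at worktop height; x points from its front strip to its burner, roughly away from the robot; z up. Burner and black rod pan support (150 mm square, to 44 mm above the deck) fill the rear from x = -21 mm on; the valve block is on the front strip
- valve_block (a point): centre of the top of the aluminium valve block on the gas ring's front strip, at gas_ring x = -85 mm, y = 0, 70 mm above the worktop; axes as gas_ring. Block 44 (x) x 90 (y) mm, 10 mm above the deck, with two upright steel pins at y = -38 and +38 mm (6 mm thick, 9 mm high, tapered tips) and the brass valve stem in the middle
- cover_seat (a point): where the cover's origin is when properly seated: on the stem axis, 62 mm above the worktop, 2 mm above the deck; axes as gas_ring
- stem_tip (a point): top centre (on the axis) of the brass valve stem, 96 mm above the worktop when up; moves down with the stem; axes as gas_ring. The stem is 12 mm round with a flat on its +x side (facing the burner) 2.5 mm from the axis, its top 2 mm tapered; it cannot turn
- stem (a joint): how far the stem is pressed in, m: 0 = up, 0.006 = at its stop. A spring pushes it up with 4 N when up and 9 N at the stop
- cover: loose pressed-steel cover plate 58 (x) x 104 (y) x 12 (z) mm, 90 g, lying right way up on the worktop: 4 mm plate, edges turned down all round, inside 52 x 98 mm, 8 mm deep. Middle hole 19 mm, two pin holes 8.5 mm at y = -38 and +38 mm; the same either way round. Origin: centre of its bottom edge, z up. Grip it across the 58 mm. Seated, its top is 74 mm above the worktop
- knob: loose black knob, 45 g, standing on its underside on the big hob's steel margin (4 mm above the worktop): round skirt 44 mm across, 10 mm high; on it a grip bar with a pointer end. Origin: centre of the underside, z up, x along the bar to the pointer. Fully home its underside is 14 mm below the stem's top: 82 mm above the worktop with the stem up, 76 mm at the stop, 2 mm clear of the cover
- knob_grip (a point): middle of the knob's grip bar, on the knob's axis 25 mm above its underside; axes as knob. The bar is 12 mm wide (y), from 16 to 34 mm above the underside, from x = -19 mm to the pointer tip at x = +27 mm, its sides parallel from x = -17 to +16; a short pale index line on top near the tip
- knob_socket (a point): closed end of the D-shaped socket in the knob's underside, on the axis, 14 mm above the underside; meets stem_tip when the knob is fully home; axes as knob. The socket is open below, with 0.8 mm clearance round the stem, its flat on the pointer side (+x): on the stem the pointer points along gas_ring x, to the burner
- mug_b: white mug with a handle, 94 mm high, standing behind the cover; leave it alone
- gas_lighter: red long stove lighter, lying on the worktop left of the gas ring's burner; leave it alone
- tea_spoon: teaspoon with a red handle, lying at the front edge of the worktop in front of the big hob; leave it alone

How it is judged:
By the outcome, as a careful person would: the job done as asked, in the order asked, and still so for the second after the job is handed in, while the arm keeps its last pose, push and grip.
It also fails if it takes over 58 s, if anything falls off the work surface, if the arm or the gripper's body presses on something with over 40 N, if the wrist force passes 120 N, or if a joint passes its speed limit or range.

## Working session

There is one attempt and no reset: what is moved stays moved. The work goes in short steps, Python scripts to look and compute and a tool call to move; the robot and the scene stay as the last step left them, time stands still between calls to the robot, and variables do not carry over. Pictures are saved under pics/ and viewed, at most 10 in all, crops included, and the job is handed in when it is done.

Besides the shell and the picture viewer there is one more tool, called after "Emit:" as a command line: name --argument value ..., lists and objects as JSON in quotes. send_rows: Moves the arm, as the interface text tells. Scaled input: -1 to 1 covers 15 cm each way for a shift and pi/4 rad each way for a turn. Its arguments: {"type":"object","properties":{"rows":{"type":"array","items":{"type":"object","properties":{"x":{"type":"number","minimum":-1,"maximum":1},"y":{"type":"number","minimum":-1,"maximum":1},"z":{"type":"number","minimum":-1,"maximum":1},"wx":{"type":"number","minimum":-1,"maximum":1},"wy":{"type":"number","minimum":-1,"maximum":1},"wz":{"type":"number","minimum":-1,"maximum":1},"hand":{"type":"number"}}}}},"required":["rows"]}

```bash
mkdir -p pics; ls; python3 - <<'E'
from plant import manip, grab_frame, calibration
import cv2,numpy as np
s=manip.state();print(s, manip.tcp_to_grasp)
for n in("side","top","wrist"):
    c=calibration(n);print(n,np.round(c["camera_matrix"],1).tolist(),np.round(c["R"],3).tolist(),np.round(c["t"],3).tolist())
    cv2.imwrite(f"pics/{n}0.png",grab_frame(n))
a=cv2.imread("pics/side0.png");b=cv2.imread("pics/top0.png")
E
```

```text
pics
{'time': 0.0, 'joint_pos': array([ 1.18100493e+00,  5.33294856e-02,  1.61427273e+00, -2.59355629e-05,
        1.47597789e+00, -1.18994713e-01]), 'joint_vel': array([-1.37825775e-03, -5.07582150e-04,  8.41703574e-04, -1.90499021e-03,
        2.59243658e-05, -3.85576183e-04]), 'joint_efforts': array([ 2.15082626e-03, -3.93695855e+01, -3.70169449e+01,  9.99177701e-05,
        7.26430735e-03,  2.57403528e-06]), 'tool_pos': array([0.16693504, 0.60159916, 0.19929274]), 'tool_rot': array([-2.37586943e-04,  1.34983723e-01,  9.90847318e-01, -9.64995184e-04]), 'contact_force': array([-1.4169135 , -0.79493547, -0.41205531]), 'ft_torque': array([-0.02668857,  0.03061379, -0.00450586]), 'grasp_force': 0.0, 'gripper_width': 1.0003845086960095} 0.0187
side [[433.7, 0.0, 313.1], [0.0, 433.7, 200.1], [0.0, 0.0, 1.0]] [[-0.962, -0.274, -0.01], [-0.179, 0.656, -0.733], [0.207, -0.703, -0.68]] [0.484, 0.211, 0.993]
top [[365.0, 0.0, 317.7], [0.0, 365.0, 196.5], [0.0, 0.0, 1.0]] [[0.008, -1.0, 0.003], [-0.997, -0.008, -0.077], [0.077, -0.002, -0.997]] [-0.07, 0.53, 0.908]
wrist [[309.7, 0.0, 323.0], [0.0, 309.7, 199.9], [0.0, 0.0, 1.0]] [[0.268, 0.963, -0.002], [0.913, -0.253, 0.319], [0.307, -0.087, -0.948]] [-0.624, -0.04, 0.381]
```

View pics/top0.png

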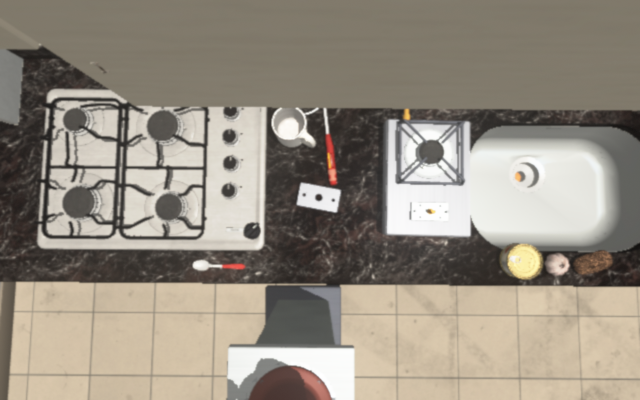

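View pics/side0.png

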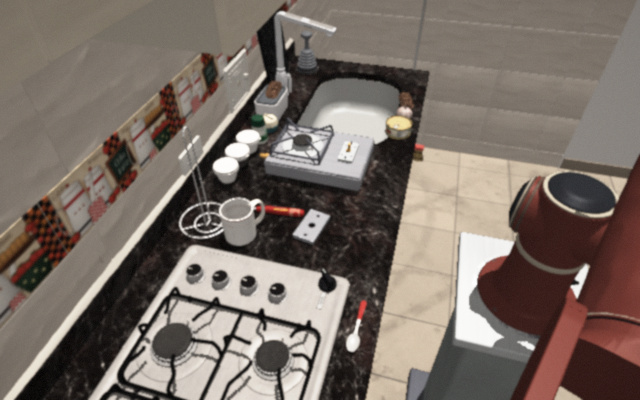

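Top view: cover centre near (318,197), valve stem (431,211), knob (252,231) with the spoon well clear in front. Side view: cover near (312,226), stem (349,150), knob (327,283).

```bash
cat > h.py <<'E'
import cv2,numpy as np
from plant import manip, grab_frame, calibration
def ray(c,n,p):
    K,R,t=[np.array(c[k]) for k in("camera_matrix","R","t")]
    d=(np.array(p)-K[:2,2])/K[0,0]
    if n=="wrist":
        r=np.hypot(*d)+1e-12; v=np.array([*(d/r*np.sin(r)),np.cos(r)])
    else: v=np.array([*d,1.]); v/=np.linalg.norm(v)
    return -R.T@t,R.T@v
def proj(c,n,X):
    K,R,t=[np.array(c[k]) for k in("camera_matrix","R","t")]
    v=R@np.array(X)+t
    if n=="wrist":
        a=np.hypot(v[0],v[1]);d=v[:2]/a*np.arctan2(a,v[2])
    else: d=v[:2]/v[2]
    return d*K[0,0]+K[:2,2]
def plane(c,n,p,z):
    o,d=ray(c,n,p);return o+d*(z-o[2])/d[2]
def tri(rs):
    A=[];b=[]
    for o,d in rs:
        P=np.eye(3)-np.outer(d,d);A.append(P);b.append(P@o)
    A=np.vstack(A);b=np.hstack(b);X=np.linalg.lstsq(A,b,rcond=None)[0]
    return X,[np.linalg.norm((np.eye(3)-np.outer(d,d))@(X-o)) for o,d in rs]
E
python3 - <<'E'
from h import *
T,S,W=[calibration(n) for n in("top","side","wrist")]
for n,a,b,z in(("cover",(318.5,197.5),(312,226),.012),("stem",(431,211),(349,147),.096),("knob",(252,231),(327,282),.03)):
    X,e=tri([ray(T,"top",a),ray(S,"side",b)]);print(n,X.round(3),np.round(e,3),plane(T,"top",a,z).round(3),proj(W,"wrist",X).round())
c=-W["R"].T@W["t"];print(c)
a=cv2.imread("pics/top0.png")[180:250,230:460];cv2.imwrite("pics/t0c.png",cv2.resize(a,None,fx=3.4,fy=3.4,interpolation=2))
E
```

```text
cover [ 0.528 -0.068  0.004] [0.002 0.002] [ 0.529 -0.068  0.012] [105. 383.]
stem [ 0.491 -0.336  0.08 ] [0.003 0.003] [ 0.493 -0.33   0.096] [ 34. 384.]
knob [0.441 0.101 0.011] [0. 0.] [0.442 0.097 0.03 ] [128. 363.]
[0.08728202 0.62394775 0.37254929]
```

View pics/t0c.png

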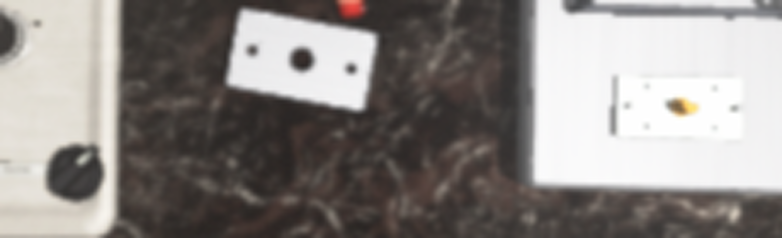

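The crop shows the cover turned about -10° about z, and the knob pointer pointing up-right, i.e. toward +x and -y.

Emit:
send_rows --rows '[{"x": -0.18,"y": -0.185,"hand": 1},{"x": -0.18,"y": -0.185,"hand": 1},{"x": -0.18,"y": -0.185,"hand": 1},{"x": -0.18,"y": -0.185,"hand": 1},{"x": -0.18,"y": -0.185,"hand": 1},{"x": -0.18,"y": -0.185,"hand": 1},{"x": -0.18,"y": -0.185,"hand": 1},{"x": -0.18,"y": -0.185,"hand": 1},{"x": -0.18,"y": -0.185,"hand": 1},{"x": -0.18,"y": -0.185,"hand": 1}]'

```text
invalid input at $.rows[0]: expected keys x, y, z, wx, wy, wz, hand
```

Emit:
send_rows --rows '[{"wz": 0.155,"hand": 1},{"wz": 0.155,"hand": 1},{"wz": 0.155,"hand": 1},{"wz": 0.155,"hand": 1},{"wz": 0.155,"hand": 1},{"wz": 0.155,"hand": 1},{"wz": 0.155,"hand": 1},{"wz": 0.155,"hand": 1},{"wz": 0.155,"hand": 1},{"wz": 0.155,"hand": 1}]'

```text
invalid input at $.rows[0]: expected keys x, y, z, wx, wy, wz, hand
```

Emit:
send_rows --rows '[{"x": -0.18,"y": -0.185,"z": 0,"wx": 0,"wy": 0,"wz": 0,"hand": 1},{"x": -0.18,"y": -0.185,"z": 0,"wx": 0,"wy": 0,"wz": 0,"hand": 1},{"x": -0.18,"y": -0.185,"z": 0,"wx": 0,"wy": 0,"wz": 0,"hand": 1},{"x": -0.18,"y": -0.185,"z": 0,"wx": 0,"wy": 0,"wz": 0,"hand": 1},{"x": -0.18,"y": -0.185,"z": 0,"wx": 0,"wy": 0,"wz": 0,"hand": 1},{"x": -0.18,"y": -0.185,"z": 0,"wx": 0,"wy": 0,"wz": 0,"hand": 1},{"x": -0.18,"y": -0.185,"z": 0,"wx": 0,"wy": 0,"wz": 0,"hand": 1},{"x": -0.18,"y": -0.185,"z": 0,"wx": 0,"wy": 0,"wz": 0,"hand": 1},{"x": -0.18,"y": -0.185,"z": 0,"wx": 0,"wy": 0,"wz": 0,"hand": 1},{"x": -0.18,"y": -0.185,"z": 0,"wx": 0,"wy": 0,"wz": 0,"hand": 1}]'

```text
time: 0.98
tool_pos: [0.3534, 0.2609, 0.2003]
tool_rot: [0.0, 0.135, 0.991, 0.0]
contact_force: [0.3, 0.5, -0.4]
gripper_width: 0.994
grasp_force: 0.0
```

Emit:
send_rows --rows '[{"x": 0,"y": 0,"z": 0,"wx": 0,"wy": 0,"wz": 0.155,"hand": 1},{"x": 0,"y": 0,"z": 0,"wx": 0,"wy": 0,"wz": 0.155,"hand": 1},{"x": 0,"y": 0,"z": 0,"wx": 0,"wy": 0,"wz": 0.155,"hand": 1},{"x": 0,"y": 0,"z": 0,"wx": 0,"wy": 0,"wz": 0.155,"hand": 1},{"x": 0,"y": 0,"z": 0,"wx": 0,"wy": 0,"wz": 0.155,"hand": 1},{"x": 0,"y": 0,"z": 0,"wx": 0,"wy": 0,"wz": 0.155,"hand": 1},{"x": 0,"y": 0,"z": 0,"wx": 0,"wy": 0,"wz": 0.155,"hand": 1},{"x": 0,"y": 0,"z": 0,"wx": 0,"wy": 0,"wz": 0.155,"hand": 1},{"x": 0,"y": 0,"z": 0,"wx": 0,"wy": 0,"wz": 0.155,"hand": 1},{"x": 0,"y": 0,"z": 0,"wx": 0,"wy": 0,"wz": 0.155,"hand": 1}]'

```text
time: 1.82
tool_pos: [0.3529, 0.2625, 0.2001]
tool_rot: [-0.0, 0.68, 0.734, -0.0]
contact_force: [-0.5, 0.3, -1.0]
gripper_width: 1.0
grasp_force: 0.0
```

```bash
cat >> h.py <<'E'
from scipy.spatial.transform import Rotation as Ro
def pose():
    s=manip.state();q=s["tool_rot"];R=Ro.from_quat([*q[1:],q[0]]).as_matrix()
    return s,np.array(s["tool_pos"]),R
def snap(f):
    c=calibration("wrist");i=grab_frame("wrist");cv2.imwrite(f"pics/{f}.png",i);np.savez(f"pics/{f}.npz",**c);return c,i
def goto(P,yaw):
    s,p,R=pose()
    print("t",round(s["time"],2),"p",p.round(4),"yaw",np.degrees(np.arctan2(R[1,1],R[0,1])).round(2),"tilt",R[:,2].round(4))
    print("shift(unit)",(R.T@(np.array(P)-p)/.15).round(3),"wz",round((((np.arctan2(R[1,1],R[0,1])-yaw)+np.pi)%(2*np.pi)-np.pi)/(np.pi/4),3))
E
python3 - <<'E'
from h import *
goto([.53,-.068,.2],-.17)
c,_=snap("w1")
for P in([.528,-.068,.012],[.493,-.33,.096],[.442,.097,.03]):print(proj(c,"wrist",P).round())
E
```

```text
t 1.82 p [0.3529 0.2625 0.2001] yaw 4.39 tilt [-5.e-04 -3.e-04 -1.e+00]
shift(unit) [-2.287e+00  1.009e+00  1.000e-03] wz 0.314
[409. 364.]
[368. 465.]
[379. 296.]
```

View pics/w1.png

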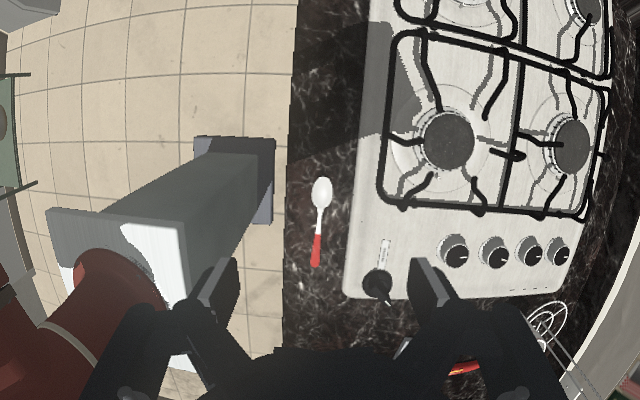

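The knob sits at about (378,286), its pointer running down-right to (390,303). The cover is still hidden behind the gripper, so I move on.

Emit:
send_rows --rows '[{"x": -0.229,"y": 0.1,"z": 0,"wx": 0,"wy": 0,"wz": 0,"hand": 1},{"x": -0.229,"y": 0.1,"z": 0,"wx": 0,"wy": 0,"wz": 0,"hand": 1},{"x": -0.229,"y": 0.1,"z": 0,"wx": 0,"wy": 0,"wz": 0,"hand": 1},{"x": -0.229,"y": 0.1,"z": 0,"wx": 0,"wy": 0,"wz": 0,"hand": 1},{"x": -0.229,"y": 0.1,"z": 0,"wx": 0,"wy": 0,"wz": 0,"hand": 1},{"x": -0.229,"y": 0.1,"z": 0,"wx": 0,"wy": 0,"wz": 0,"hand": 1},{"x": -0.229,"y": 0.1,"z": 0,"wx": 0,"wy": 0,"wz": 0,"hand": 1},{"x": -0.229,"y": 0.1,"z": 0,"wx": 0,"wy": 0,"wz": 0,"hand": 1},{"x": -0.229,"y": 0.1,"z": 0,"wx": 0,"wy": 0,"wz": 0.157,"hand": 1},{"x": -0.2,"y": 0.1,"z": 0,"wx": 0,"wy": 0,"wz": 0.157,"hand": 1}]'

```text
time: 2.7
tool_pos: [0.5276, -0.0671, 0.2002]
tool_rot: [-0.0, 0.764, 0.645, -0.0]
contact_force: [-0.8, 0.4, 0.1]
gripper_width: 0.998
grasp_force: 0.0
```

```bash
python3 - <<'E'
from h import *
goto([.53,-.068,.2],-.17)
c,_=snap("w2")
for P in([.528,-.068,.012],[.493,-.33,.096],[.442,.097,.03]):print(proj(c,"wrist",P).round())
E
```

```text
t 2.7 p [ 0.5276 -0.0671  0.2002] yaw -9.62 tilt [-0. -0. -1.]
shift(unit) [-0.003  0.017  0.002] wz 0.003
[324. 169.]
[331. 377.]
[223.  46.]
```

View pics/w2.png

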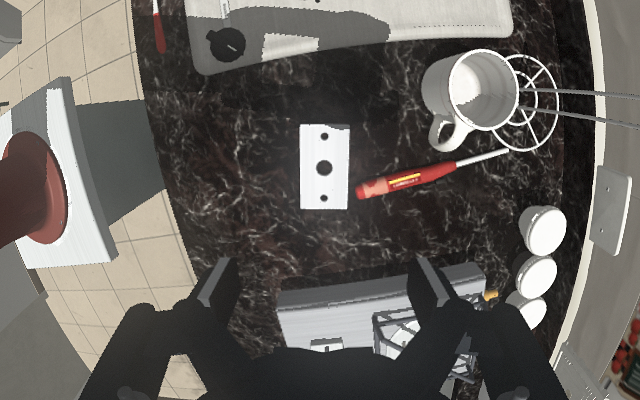

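Cover centred at about (324,168), holes (324,137), (324,168) and (324,198). The lighter's end at (357,190) is close to its +x side, so I'll grip the cover about 18 mm off centre, away from the lighter.

```bash
cat >> h.py <<'E'
def sub(img,box,dark=True,th=None,amin=8,amax=400):
    x0,y0,x1,y1=box;g=cv2.cvtColor(img,cv2.COLOR_BGR2GRAY)[y0:y1,x0:x1];g=cv2.resize(g,None,fx=4,fy=4,interpolation=cv2.INTER_CUBIC)
    if th is None: th=cv2.threshold(g,0,255,cv2.THRESH_OTSU)[0]
    m=(g<th) if dark else (g>=th)
    n,l,s,c=cv2.connectedComponentsWithStats(m.astype(np.uint8))
    return [((c[i]+.5)/4-.5+[x0,y0],s[i,4]/16,s[i,:4]/4) for i in range(1,n) if amin<s[i,4]/16<amax]
E
python3 - <<'E'
from h import *
i=cv2.imread("pics/w2.png");c=dict(np.load("pics/w2.npz"))
H=sub(i,(303,127,346,208))
for p,a,b in H:print(p.round(2),a)
H=sorted([h[0] for h in H],key=lambda p:p[1])
W=np.array([plane(c,"wrist",p,.012) for p in H]);print(W.round(4))
d=W[0]-W[-1];print("pitch",np.linalg.norm(d),"yaw",np.degrees(np.arctan2(-d[0],d[1])))
t=cv2.imread("pics/top0.png");T=calibration("top");Ht=sub(t,(300,188,338,208),amin=1)
for p,a,b in Ht:
    print(p.round(2),a,plane(T,"top",p,.012).round(4))
    X,e=tri([ray(T,"top",p),ray(c,"wrist",H[1])]) if a>8 else (np.zeros(3),0);print(X.round(4),e)
E
```

```text
[339.14 127.66] 31.0625
[324.09 135.99] 46.8125
[323.81 167.51] 199.75
[323.53 197.68] 39.125
[[ 0.5536 -0.0219  0.012 ]
 [ 0.5348 -0.0287  0.012 ]
 [ 0.5281 -0.066   0.012 ]
 [ 0.5214 -0.1033  0.012 ]]
pitch 0.08753546091147467 yaw -21.589789613492037
[334.85 188.07] 6.625 [ 0.5532 -0.1099  0.012 ]
[0. 0. 0.] 0
[303.72 194.37] 8.375 [ 0.5363 -0.0301  0.012 ]
[ 0.5356 -0.0295  0.0104] [np.float64(0.0010064793440092358), np.float64(0.0010064793440094052)]
[318.33 197.05] 42.375 [ 0.5297 -0.0676  0.012 ]
[ 0.5391 -0.062  -0.2158] [np.float64(0.010236530957670662), np.float64(0.010236530957670869)]
[332.79 199.76] 7.3125 [ 0.523  -0.1048  0.012 ]
[0. 0. 0.] 0
[303.79 206.68] 15.75 [ 0.5047 -0.0306  0.012 ]
[ 0.5211 -0.0329 -0.0689] [np.float64(0.013482623029637021), np.float64(0.013482623029637032)]
```

Emit:
send_rows --rows '[{"x": 0.064,"y": 0.002,"z": 0.18,"wx": 0,"wy": 0,"wz": 0.013,"hand": 0.7},{"x": 0.064,"y": 0.002,"z": 0.18,"wx": 0,"wy": 0,"wz": 0,"hand": 0.7},{"x": 0,"y": 0,"z": 0.18,"wx": 0,"wy": 0,"wz": 0,"hand": 0.7},{"x": 0,"y": 0,"z": 0.18,"wx": 0,"wy": 0,"wz": 0,"hand": 0.7},{"x": 0,"y": 0,"z": 0.18,"wx": 0,"wy": 0,"wz": 0,"hand": 0.7},{"x": 0,"y": 0,"z": 0.18,"wx": 0,"wy": 0,"wz": 0,"hand": 0.7},{"x": 0,"y": 0,"z": 0.1,"wx": 0,"wy": 0,"wz": 0,"hand": 0.7},{"x": 0,"y": 0,"z": 0.08,"wx": 0,"wy": 0,"wz": 0,"hand": 0.7},{"x": 0,"y": 0,"z": 0.06,"wx": 0,"wy": 0,"wz": 0,"hand": 0.7},{"x": 0,"y": 0,"z": 0,"wx": 0,"wy": 0,"wz": 0,"hand": 0.7}]'

```text
time: 3.58
tool_pos: [0.5294, -0.0458, 0.0007]
tool_rot: [-0.001, 0.766, 0.643, -0.001]
contact_force: [-0.8, 0.5, -1.4]
gripper_width: 0.85
grasp_force: 0.0
```

```bash
python3 - <<'E'
from h import *
goto([.5313,-.0483,.0],-.178)
c,i=snap("w3")
print(proj(c,"wrist",[.5281,-.066,.012]))
cv2.imwrite("pics/w3c.png",cv2.resize(i[60:300,200:460],None,fx=2.3,fy=2.3,interpolation=2))
E
```

```text
t 3.58 p [ 0.5294 -0.0458  0.0007] yaw -9.92 tilt [-3.1e-03  7.0e-04 -1.0e+00]
shift(unit) [-0.014  0.015  0.005] wz 0.006
[327.72828271 273.7104146 ]
```

View pics/w3c.png

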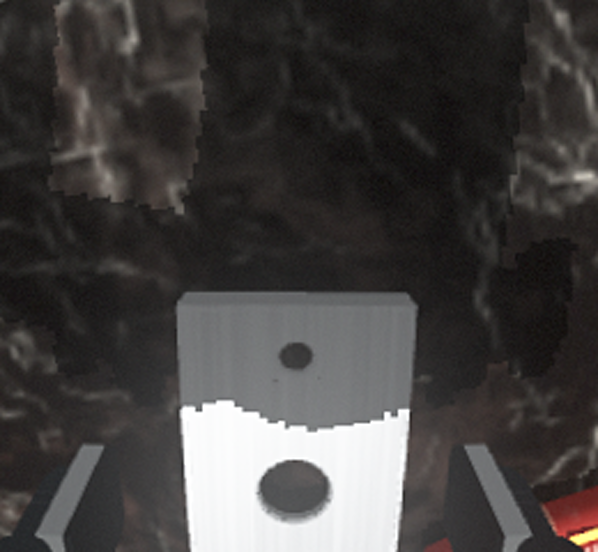

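The fingers straddle the cover; its middle hole is at about (328,273) full-frame, within 1 px of the prediction. The lighter is untouched just outside the right finger. I lower 2 mm and close.

Emit:
send_rows --rows '[{"x": 0,"y": 0.006,"z": 0.015,"wx": 0,"wy": 0,"wz": 0.006,"hand": 0.3},{"x": 0,"y": 0,"z": 0,"wx": 0,"wy": 0,"wz": 0,"hand": 0.2},{"x": 0,"y": 0,"z": 0,"wx": 0,"wy": 0,"wz": 0,"hand": 0.1},{"x": 0,"y": 0,"z": 0,"wx": 0,"wy": 0,"wz": 0,"hand": 0.1},{"x": 0,"y": 0,"z": 0,"wx": 0,"wy": 0,"wz": 0,"hand": 0.1},{"x": 0,"y": 0,"z": 0,"wx": 0,"wy": 0,"wz": 0,"hand": 0.1},{"x": 0,"y": 0,"z": 0,"wx": 0,"wy": 0,"wz": 0,"hand": 0.1},{"x": 0,"y": 0,"z": 0,"wx": 0,"wy": 0,"wz": 0,"hand": 0.1},{"x": 0,"y": 0,"z": 0,"wx": 0,"wy": 0,"wz": 0,"hand": 0.1},{"x": 0,"y": 0,"z": 0,"wx": 0,"wy": 0,"wz": 0,"hand": 0.1}]'

```text
time: 4.47
tool_pos: [0.5316, -0.0463, 0.0003]
tool_rot: [0.0, 0.767, 0.641, -0.0]
contact_force: [0.5, 0.1, -0.7]
gripper_width: 0.553
grasp_force: 0.0
```

```bash
python3 - <<'E'
from h import *
goto([.5313,-.0483,.0],-.178)
c,i=snap("w4")
cv2.imwrite("pics/w4c.png",cv2.resize(i[150:330,200:460],None,fx=2.3,fy=2.3,interpolation=2))
E
```

```text
t 4.47 p [ 5.316e-01 -4.630e-02  3.000e-04] yaw -10.25 tilt [-0. -0. -1.]
shift(unit) [-0.014  0.     0.002] wz -0.001
```

View pics/w4c.png

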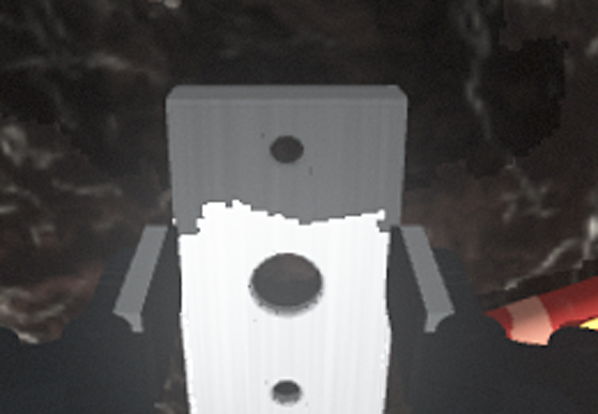

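The fingers now stand just beside the cover's long edges and the reading shows no force, so I keep closing.

Emit:
send_rows --rows '[{"x": 0,"y": 0,"z": 0.01,"wx": 0,"wy": 0,"wz": 0,"hand": 0},{"x": 0,"y": 0,"z": 0,"wx": 0,"wy": 0,"wz": 0,"hand": -0.2},{"x": 0,"y": 0,"z": 0,"wx": 0,"wy": 0,"wz": 0,"hand": -0.4},{"x": 0,"y": 0,"z": 0,"wx": 0,"wy": 0,"wz": 0,"hand": -0.6},{"x": 0,"y": 0,"z": 0,"wx": 0,"wy": 0,"wz": 0,"hand": -0.6},{"x": 0,"y": 0,"z": 0,"wx": 0,"wy": 0,"wz": 0,"hand": -0.6},{"x": 0,"y": 0,"z": 0,"wx": 0,"wy": 0,"wz": 0,"hand": -0.6},{"x": 0,"y": 0,"z": 0,"wx": 0,"wy": 0,"wz": 0,"hand": -0.6},{"x": 0,"y": 0,"z": 0,"wx": 0,"wy": 0,"wz": 0,"hand": -0.6},{"x": 0,"y": 0,"z": 0,"wx": 0,"wy": 0,"wz": 0,"hand": -0.6}]'

```text
time: 5.35
tool_pos: [0.5316, -0.0463, -0.0013]
tool_rot: [0.0, 0.767, 0.641, -0.0]
contact_force: [-0.4, 0.3, -0.5]
gripper_width: 0.203
grasp_force: 0.0
```

```bash
python3 - <<'E'
from h import *
c,i=snap("w5")
s=grab_frame("side");cv2.imwrite("pics/s5.png",s)
a=cv2.resize(i[150:330,200:460],None,fx=2,fy=2,interpolation=2);b=cv2.resize(s[150:300,210:470],None,fx=2,fy=2,interpolation=2)
cv2.imwrite("pics/m5.png",cv2.resize(np.vstack([a,b]),None,fx=.88,fy=.88))
print(manip.state()["joint_pos"])
S=calibration("side");p=np.array(manip.state()["tool_pos"]);print(proj(S,"side",p),proj(c,"wrist",p),proj(c,"wrist",[.5281,-.066,.012]))
E
```

```text
[-2.26311096e-01  5.43645874e-02  1.97284284e+00 -1.82960632e-05
  1.11437625e+00 -4.74241692e-02]
[307.57586587 233.02753934] [324.19103172 236.31103295] [324.29137559 275.26612659]
```

View pics/m5.png

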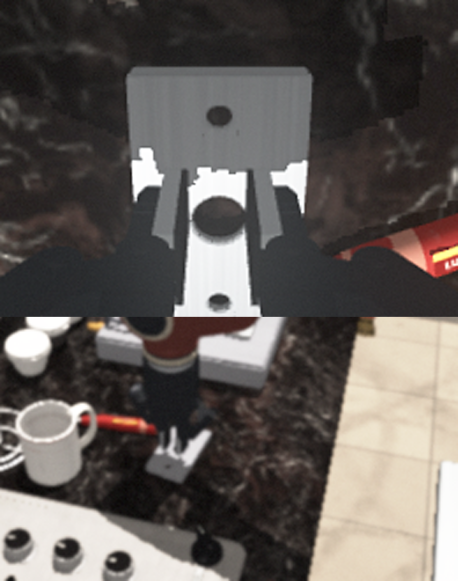

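The fingers passed over the top of the cover: the real fingertips are over 13 mm above the nominal TCP when open. I'll reopen, shift 6 mm further from the lighter, and go lower.

Emit:
send_rows --rows '[{"x": 0,"y": 0,"z": -0.02,"wx": 0,"wy": 0,"wz": 0,"hand": 0.7},{"x": 0.02,"y": 0,"z": 0,"wx": 0,"wy": 0,"wz": 0,"hand": 0.7},{"x": 0.02,"y": 0,"z": 0,"wx": 0,"wy": 0,"wz": 0,"hand": 0.7},{"x": 0,"y": 0,"z": 0,"wx": 0,"wy": 0,"wz": 0,"hand": 0.7},{"x": 0,"y": 0,"z": 0,"wx": 0,"wy": 0,"wz": 0,"hand": 0.7},{"x": 0,"y": 0,"z": 0,"wx": 0,"wy": 0,"wz": 0,"hand": 0.7},{"x": 0,"y": 0,"z": 0.02,"wx": 0,"wy": 0,"wz": 0,"hand": 0.7},{"x": 0,"y": 0,"z": 0.02,"wx": 0,"wy": 0,"wz": 0,"hand": 0.7},{"x": 0,"y": 0,"z": 0.02,"wx": 0,"wy": 0,"wz": 0,"hand": 0.7},{"x": 0,"y": 0,"z": 0,"wx": 0,"wy": 0,"wz": 0,"hand": 0.7}]'

```text
time: 6.28
tool_pos: [0.5319, -0.0403, -0.0083]
tool_rot: [-0.001, 0.767, 0.641, -0.001]
contact_force: [0.0, 0.4, -0.2]
gripper_width: 0.853
grasp_force: 0.0
```

```bash
python3 - <<'E'
from h import *
goto([.5313,-.0483,.0],-.178)
c,i=snap("w6")
# light finger strips, cover hole
H=sub(i,(300,240,350,330),amin=60,amax=900)
for h in H: print(h[0].round(1),h[1],h[2])
P=np.array(pose()[1]);R=pose()[2]
for d in(0,.02,.04):
  for s in(-1,1):
    print(d,s,proj(c,"wrist",P+R@[.011,s*.036,-d]).round(1))
g=cv2.cvtColor(i,cv2.COLOR_BGR2GRAY)
for r in range(236,300,6): print(r,g[r,215:275:4],g[r,375:435:4])
E
```

```text
t 6.28 p [ 0.5319 -0.0403 -0.0083] yaw -10.26 tilt [-1.8e-03  4.0e-04 -1.0e+00]
shift(unit) [-0.053  0.006 -0.056] wz -0.001
[327.4 246.8] 684.0625 [ 0.  0. 50. 18.]
[325.4 288.8] 658.3125 [ 9.25 36.25 32.75 26.25]
0 -1 [265.5 219.9]
0 1 [383.6 219.8]
0.02 -1 [259.3 233.6]
0.02 1 [390.1 233.5]
0.04 -1 [251.8 250.5]
0.04 1 [398.  250.3]
236 [63 52 38 39 37 41 44 42 41 43 44 47 49 59 66] [118  77  62  51  42  39  38  32  35  50  47  42  50  59  38]
242 [36 40 51 39 43 39 44 47 49 52 50 48 52 57 69] [119  60  58  49  46  39  45  46  47  47  43  39  41  42  61]
248 [42 40 40 43 59 73 66 62 59 73 55 55 60 63 82] [120  63  61  58  55  54  52  50  48  53  46  50  59  58  52]
254 [ 47  44  44  49  47  95 118 121  52  59  62  63  61  68  90] [246  62  66  61  59  63  46 121 117  94  51  52  47  66  42]
260 [ 46  50  42  44  71 115 117  46  54  58  65  62  71  67  69] [251  74  69  64  63  58  51  47 116 115  66  50  63  41  37]
266 [ 64  50  46  43 113 116  87  50  53  56  60  66  67  66  70] [253  82  76  81  74  53  52  50  92 113 115  40  44  40  37]
272 [ 45  45  43 114 113 117  50  51  54  58  58  63  64  67  73] [214  81  79  87  73  54  56  52  49 119 115 116  43  46  41]
278 [ 46  49 115 113 115  44  50  52  56  59  61  64  68  71  75] [152  80  88  77  77  57  55  54  50  47 117 116 115  49  47]
284 [ 40  86 114 112  72  48  47  52  54  56  62  66  68  71  79] [101  84  78  78  82  60  55  54  48  46  75 115 115  75  41]
290 [ 47 111 112 107  48  48  50  52  52  59  64  63  67  75  74] [ 67  71  65  73  73  58  57  53  51  47  47 112 116 116  41]
296 [ 43  51 128 109  47  47  52  55  55  69  78  69  68  72  77] [ 70  79  78  71  67  65  55  55  51  50  49 113 128  49  45]
```

Emit:
send_rows --rows '[{"x": 0,"y": 0,"z": 0.01,"wx": 0,"wy": 0,"wz": 0,"hand": 0.55},{"x": 0,"y": 0,"z": 0.01,"wx": 0,"wy": 0,"wz": 0,"hand": 0.55},{"x": 0,"y": 0,"z": 0.01,"wx": 0,"wy": 0,"wz": 0,"hand": 0.55},{"x": 0,"y": 0,"z": 0.01,"wx": 0,"wy": 0,"wz": 0,"hand": 0.55},{"x": 0,"y": 0,"z": 0.01,"wx": 0,"wy": 0,"wz": 0,"hand": 0.55},{"x": 0,"y": 0,"z": 0.01,"wx": 0,"wy": 0,"wz": 0,"hand": 0.55},{"x": 0,"y": 0,"z": 0,"wx": 0,"wy": 0,"wz": 0,"hand": 0.55},{"x": 0,"y": 0,"z": 0,"wx": 0,"wy": 0,"wz": 0,"hand": 0.55},{"x": 0,"y": 0,"z": 0,"wx": 0,"wy": 0,"wz": 0,"hand": 0.55},{"x": 0,"y": 0,"z": 0,"wx": 0,"wy": 0,"wz": 0,"hand": 0.55}]'

```text
time: 7.17
tool_pos: [0.5328, -0.0404, -0.0161]
tool_rot: [0.0, 0.767, 0.641, 0.0]
contact_force: [-0.3, -1.0, -0.7]
gripper_width: 0.776
grasp_force: 0.0
```

```bash
python3 - <<'E'
from h import *
s=grab_frame("side");cv2.imwrite("pics/s7.png",s)
c,i=snap("w7")
a=cv2.resize(i[190:340,210:440],None,fx=3.4,fy=3.4,interpolation=2)[:300];b=cv2.resize(s[175:260,220:450],(782,289),interpolation=2)
a=cv2.resize(i[215:315,210:440],(782,300),interpolation=2)
cv2.imwrite("pics/m7.png",np.vstack([a,b]))
S=calibration("side");P=pose()[1];print(proj(S,"side",P),[proj(S,"side",P+[0,0,k]).round(1).tolist() for k in(.01,.02,.03,.04)])
E
```

```text
[306.62371203 238.37607472] [[306.5, 235.8], [306.5, 233.2], [306.4, 230.6], [306.3, 227.9]]
```

View pics/m7.png

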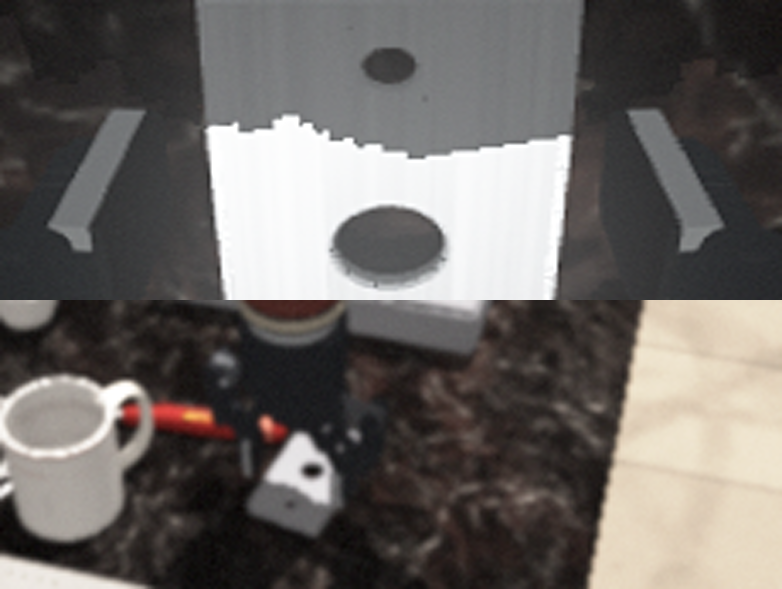

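Upper half: both fingers flank the cover, tip corners at about (252,247) and (395,247) in the wrist frame. Lower half (side view): the +x finger tip is at about (293,226), apparently above the worktop.

```bash
python3 - <<'E'
from h import *
s,P,R=pose();S=calibration("side");c=dict(np.load("pics/w7.npz"))
for a in((394.7,247.4),(400,247.4)):
    X,e=tri([ray(c,"wrist",a),ray(S,"side",(293,226.5))]);print(X.round(4),np.round(e,4),(R.T@(X-P)).round(4))
# wrist-only: assume tool x=.011 plane
o,d=ray(c,"wrist",(394.7,247.4));o2,d2=R.T@(o-P),R.T@d;print("on x=.011:",(o2+d2*(.011-o2[0])/d2[0]).round(4),"x=.03",(o2+d2*(.03-o2[0])/d2[0]).round(4),"y=.033",(o2+d2*(.033-o2[1])/d2[1]).round(4), o2)
E
```

```text
[ 0.5676 -0.0335  0.0261] [0.0011 0.0011] [ 0.013   0.033  -0.0422]
[ 0.5699 -0.0367  0.0221] [0.0022 0.0022] [ 0.0102  0.0359 -0.0382]
on x=.011: [ 0.011   0.0352 -0.0371] x=.03 [ 0.03    0.0256 -0.0736] y=.033 [ 0.0154  0.033  -0.0455] [ 0.08187208 -0.00080007 -0.17300726]
```

Both views agree: the real tips stand about 39 mm above the nominal TCP at this opening, i.e. about 23 mm above the worktop. I descend carefully.

Emit:
send_rows --rows '[{"x": 0,"y": 0,"z": 0.015,"wx": 0,"wy": 0,"wz": 0,"hand": 0.55},{"x": 0,"y": 0,"z": 0.015,"wx": 0,"wy": 0,"wz": 0,"hand": 0.55},{"x": 0,"y": 0,"z": 0.015,"wx": 0,"wy": 0,"wz": 0,"hand": 0.55},{"x": 0,"y": 0,"z": 0.015,"wx": 0,"wy": 0,"wz": 0,"hand": 0.55},{"x": 0,"y": 0,"z": 0.015,"wx": 0,"wy": 0,"wz": 0,"hand": 0.55},{"x": 0,"y": 0,"z": 0.01,"wx": 0,"wy": 0,"wz": 0,"hand": 0.55},{"x": 0,"y": 0,"z": 0.005,"wx": 0,"wy": 0,"wz": 0,"hand": 0.55},{"x": 0,"y": 0,"z": 0.005,"wx": 0,"wy": 0,"wz": 0,"hand": 0.55},{"x": 0,"y": 0,"z": 0,"wx": 0,"wy": 0,"wz": 0,"hand": 0.55},{"x": 0,"y": 0,"z": 0,"wx": 0,"wy": 0,"wz": 0,"hand": 0.55}]'

```text
time: 8.1
tool_pos: [0.5328, -0.0404, -0.0305]
tool_rot: [0.0, 0.767, 0.641, 0.0]
contact_force: [0.5, 0.2, 0.4]
gripper_width: 0.777
grasp_force: 0.0
```

```bash
python3 - <<'E'
from h import *
goto([.5313,-.0403,-.034],-.178)
c,i=snap("w8")
H=sub(i,(290,200,362,390),amin=20,amax=1500)
for h in H: print(h[0].round(1),h[1],h[2])
print([proj(c,"wrist",p).round(1).tolist() for p in([.5348,-.0287,.012],[.5281,-.066,.012])])
E
```

```text
t 8.1 p [ 0.5328 -0.0404 -0.0305] yaw -10.25 tilt [ 0. -0. -1.]
shift(unit) [-0.001 -0.01   0.024] wz -0.001
[324.2 311.7] 749.8125 [16.   98.75 36.25 27.  ]
[[324.5, 251.9], [324.4, 313.4]]
```

Emit:
send_rows --rows '[{"x": 0,"y": 0,"z": 0.007,"wx": 0,"wy": 0,"wz": 0,"hand": 0.5},{"x": 0,"y": 0,"z": 0.006,"wx": 0,"wy": 0,"wz": 0,"hand": 0.4},{"x": 0,"y": 0,"z": 0,"wx": 0,"wy": 0,"wz": 0,"hand": 0.3},{"x": 0,"y": 0,"z": 0,"wx": 0,"wy": 0,"wz": 0,"hand": 0.2},{"x": 0,"y": 0,"z": 0,"wx": 0,"wy": 0,"wz": 0,"hand": 0.1},{"x": 0,"y": 0,"z": 0,"wx": 0,"wy": 0,"wz": 0,"hand": 0},{"x": 0,"y": 0,"z": 0,"wx": 0,"wy": 0,"wz": 0,"hand": 0},{"x": 0,"y": 0,"z": 0,"wx": 0,"wy": 0,"wz": 0,"hand": 0},{"x": 0,"y": 0,"z": 0,"wx": 0,"wy": 0,"wz": 0,"hand": 0},{"x": 0,"y": 0,"z": 0,"wx": 0,"wy": 0,"wz": 0,"hand": 0}]'

```text
time: 8.98
tool_pos: [0.5332, -0.0405, -0.032]
tool_rot: [0.0, 0.767, 0.641, 0.0]
contact_force: [0.5, -0.2, 4.5]
gripper_width: 0.665
grasp_force: 64.2
```

Gripped firmly (about 57 mm, 64 N). Lift, square up, then fly past the valve block so that the camera sees it beyond the held plate.

Emit:
send_rows --rows '[{"x": 0,"y": 0,"z": -0.08,"wx": 0,"wy": 0,"wz": 0,"hand": 0},{"x": 0,"y": 0,"z": -0.16,"wx": 0,"wy": 0,"wz": 0,"hand": 0},{"x": 0,"y": 0,"z": -0.16,"wx": 0,"wy": 0,"wz": 0,"hand": 0},{"x": 0,"y": 0,"z": -0.16,"wx": 0,"wy": 0,"wz": 0,"hand": 0},{"x": 0,"y": 0,"z": -0.16,"wx": 0,"wy": 0,"wz": 0,"hand": 0},{"x": 0,"y": 0,"z": -0.16,"wx": 0,"wy": 0,"wz": 0,"hand": 0},{"x": 0,"y": 0,"z": -0.16,"wx": 0,"wy": 0,"wz": 0,"hand": 0},{"x": 0,"y": 0,"z": -0.16,"wx": 0,"wy": 0,"wz": 0,"hand": 0},{"x": 0,"y": 0,"z": 0,"wx": 0,"wy": 0,"wz": -0.114,"hand": 0},{"x": 0,"y": 0,"z": 0,"wx": 0,"wy": 0,"wz": -0.114,"hand": 0}]'

```text
time: 9.82
tool_pos: [0.5333, -0.0405, 0.15]
tool_rot: [0.001, 0.706, 0.709, 0.001]
contact_force: [-0.1, 0.1, -1.4]
gripper_width: 0.665
grasp_force: 64.0
```

Emit:
send_rows --rows '[{"x": -0.24,"y": -0.027,"z": 0,"wx": 0,"wy": 0,"wz": 0,"hand": 0},{"x": -0.24,"y": -0.027,"z": 0,"wx": 0,"wy": 0,"wz": 0,"hand": 0},{"x": -0.24,"y": -0.027,"z": 0,"wx": 0,"wy": 0,"wz": 0,"hand": 0},{"x": -0.24,"y": -0.027,"z": 0,"wx": 0,"wy": 0,"wz": 0,"hand": 0},{"x": -0.24,"y": -0.027,"z": 0,"wx": 0,"wy": 0,"wz": 0,"hand": 0},{"x": -0.24,"y": -0.027,"z": 0,"wx": 0,"wy": 0,"wz": 0,"hand": 0},{"x": -0.24,"y": -0.027,"z": 0,"wx": 0,"wy": 0,"wz": 0,"hand": 0},{"x": -0.24,"y": -0.027,"z": 0,"wx": 0,"wy": 0,"wz": 0,"hand": 0},{"x": -0.24,"y": -0.027,"z": 0,"wx": 0,"wy": 0,"wz": 0,"hand": 0},{"x": -0.24,"y": -0.027,"z": 0,"wx": 0,"wy": 0,"wz": 0,"hand": 0}]'

```text
time: 10.65
tool_pos: [0.491, -0.4014, 0.1471]
tool_rot: [-0.001, 0.707, 0.707, 0.0]
contact_force: [0.7, 0.4, -0.8]
gripper_width: 0.663
grasp_force: 64.1
```

```bash
python3 - <<'E'
from h import *
goto([.493,-.4,.15],0)
c,i=snap("w9")
st=proj(c,"wrist",[.493,-.33,.096]);print(st, manip.state()["grasp_force"])
hsv=cv2.cvtColor(i,cv2.COLOR_BGR2HSV)
m=cv2.inRange(hsv,(10,90,60),(35,255,255))
n,l,s,ce=cv2.connectedComponentsWithStats(m)
for k in range(1,n):
    if s[k,4]>15: print("brass",ce[k].round(1),s[k],plane(c,"wrist",ce[k],.096).round(4))
cx,cy=st.astype(int)
x0,y0=max(cx-110,0),max(cy-85,0)
cv2.imwrite("pics/w9c.png",cv2.resize(i[:400,150:500],None,fx=1.6,fy=1.5,interpolation=2))
E
```

```text
t 10.65 p [ 0.491  -0.4014  0.1471] yaw -0.0 tilt [-0.0014  0.0015 -1.    ]
shift(unit) [ 0.009  0.013 -0.02 ] wz -0.0
[326.80416802 114.16142689] 64.06384259462357
brass [551.5  93. ] [551  89   2   9  16] [ 0.6875 -0.2975  0.096 ]
brass [560.6  92.7] [559  88   5  10  38] [ 0.6992 -0.2954  0.096 ]
brass [325.3 117.5] [316 109  19  19 265] [ 0.4919 -0.3324  0.096 ]
brass [565.7 328.1] [549 307  32  51 502] [ 0.8065 -0.571   0.096 ]
brass [547.4 343.1] [546 338   4  11  18] [ 0.7821 -0.5912  0.096 ]
brass [549.4 352.9] [545 346   9  14  28] [ 0.798  -0.6143  0.096 ]
brass [556.  356.2] [552 350   9  12  38] [ 0.8183 -0.6271  0.096 ]
```

```bash
python3 - <<'E'
from h import *
i=cv2.imread("pics/w9.png");c=dict(np.load("pics/w9.npz"))
for dy in(-.038,.038):
    for z in(.070,.079): print(dy,z,proj(c,"wrist",[.492,-.332+dy,z]).round(1))
g=cv2.cvtColor(i,cv2.COLOR_BGR2GRAY)
b=lambda x0,y0,x1,y1:print("\n".join(str(r)+" "+" ".join("%3d"%v for v in g[r,x0:x1]) for r in range(y0,y1)))
b(312,60,340,92);print();b(312,140,340,176);print();b(310,104,342,132)
np.set_printoptions(linewidth=200)
h=cv2.cvtColor(i,cv2.COLOR_BGR2HSV);print(h[104:132:3,312:340:3,1])
E
```

```text
-0.038 0.07 [325.2 161.4]
-0.038 0.079 [325.2 163.6]
0.038 0.07 [325.2  68.2]
0.038 0.079 [325.3  67.1]
60 210 209 207 209 205 205 204 204 204 205 202 204 201 203 202 213 212 212 210 210 209 210 211 204 211 135 105 108
61  99 101 102 103 104 102 101 102 101 101 101 102 102  98 124 218 213 213 213 213 213 216 207  97 103 108 109 111
62 122 122 124 125 128 128 130 127 130 128 126 124 126 124 138 211 208 205 206 204 206 211 202 103 109 110 111 112
63 218 212 209 209 212 214 218 212 209 207 201 200 201 199 196 189 182 167 166 166 167 154 109 115 118 120 119 119
64 246 244 242 242 244 245 245 244 244 243 239 239 242 242 242 238 236 237 241 236 231 213 121 127 130 130 133 133
65 251 249 249 251 251 252 252 252 251 251 251 253 254 255 255 254 253 254 255 233 123 127 130 133 133 138 139 138
66 250 248 248 249 251 251 251 250 251 249 250 249 250 254 254 252 252 253 255 229 129 130 129 133 135 135 134 137
67 250 248 248 248 250 251 251 251 250 250 251 207  96  95 115  92 100 119 129 131 132 133 131 133 133 135 137 136
68 250 248 247 249 250 251 251 250 251 251 240 179 103 140 187  97  94 107 1
[... 10288 characters left out ...]
7 126
130 131 133 130 127 128 131 131 132 130 131 127 127 127 130 130 132 127 129 130 132 131 128 128 128 127 129 129 131 132 127 126 126
131 130 128 128 129 127 131 131 131 132 131 128 128 128 130 131 132 128 128 130 133 130 125 127 125 129 129 132 130 128 126 128 127
[[  8   6   6   6   4   8   6   6   8   8]
 [  4   2   6   8   6  10   8   8   6   2]
 [  8   8   8 114 110 112 106  12   8   6]
 [  8  10 111  99 104 108 112 105   8   6]
 [  8   6 102 109 108 111 113 112  10   4]
 [  4  12  98 108 108 108 110 114  10  10]
 [  6   6 106 104 112 109 109 120   8   6]
 [  4   6   6 103 108 105 110   6   6   6]
 [  6   6   6  10   4   6  11   6   6   8]
 [  6   2   6   4   6   8   4   8   8   6]]
```

```bash
python3 - <<'E'
from h import *
i=cv2.imread("pics/w9.png");c=dict(np.load("pics/w9.npz"))
a=plane(c,"wrist",(324.6,164.6),.0745);b=plane(c,"wrist",(326.1,70.6),.0745)
print(a,b,(a+b)/2,np.linalg.norm(a-b),np.degrees(np.arctan2(-(b-a)[0],(b-a)[1])))
# stem: fit circle to brass mask outline left half
h=cv2.cvtColor(i,cv2.COLOR_BGR2HSV);m=cv2.inRange(h[100:136,308:344],(8,60,40),(40,255,255))
ct=max(cv2.findContours(m,cv2.RETR_EXTERNAL,cv2.CHAIN_APPROX_NONE)[0],key=cv2.contourArea)
print(cv2.boundingRect(ct),cv2.minEnclosingCircle(ct))
for q,z in(((325.3,118),.09),((324.6,119.2),.096)):print(plane(c,"wrist",q,z))
for y in(-.333+.045,-.333-.045):print(proj(c,"wrist",[.492,y,.07]))
# top-camera triangulation of the stem
t=cv2.imread("pics/top0.png");T=calibration("top");th=cv2.cvtColor(t,cv2.COLOR_BGR2HSV)[200:222,415:447]
mm=cv2.moments(cv2.inRange(th,(8,80,60),(40,255,255)),True);q=(mm["m10"]/mm["m00"]+415,mm["m01"]/mm["m00"]+200);print(q,tri([ray(T,"top",q),ray(c,"wrist",(325.3,118))]))
# held cover's hole now
g=sub(i,(285,240,365,399),amin=30,amax=2000)
for k in g:print(k[0].round(1),k[1],k[2])
R=pose()[2];P=pose()[1];print(proj(c,"wrist",P+R@[-.026,0,-.044]),proj(c,"wrist",P+R@[.012,0,-.044]))
E
```

```text
[ 0.49152755 -0.37176081  0.0745    ] [ 0.49268356 -0.29635717  0.0745    ] [ 0.49210556 -0.33405899  0.0745    ] 0.07541250116611095 -0.8783294936017506
(8, 9, 19, 19) ((17.176300048828125, 17.73699378967285), 9.683929443359375)
[ 0.49196388 -0.33313926  0.09      ]
[ 0.49142314 -0.33365978  0.096     ]
[325.17648941  60.90123148]
[325.14284954 170.83258343]
(430.56, 211.08) (array([ 0.49257277, -0.33352038,  0.0822277 ]), [np.float64(0.0005631765111520113), np.float64(0.0005631765111519791)])
[322.3 322.3] 148.1875 [20.5  72.   36.   15.75]
[321.80454681 324.23024082] [321.94940338 264.77703826]
```

```bash
python3 - <<'E'
from h import *
i=cv2.imread("pics/w9.png");g=cv2.cvtColor(i,cv2.COLOR_BGR2GRAY)
c=dict(np.load("pics/w9.npz"));P=np.array([.491,-.4014,.1471]);R=pose()[2]
for x in(.026,.012,-.026):print([proj(c,"wrist",P+R@[x,y,-.044]).round(1).tolist() for y in(-.029,0,.029)])
print("col323",[(r,int(g[r,300])) for r in range(228,262,1)])
for r in(246,256,300): print(r,g[r,245:285].tolist(),g[r,365:405].tolist())
for r in range(250,280,2): print(r,g[r,306:342:2])
for r in range(304,346,3): print(r,g[r,296:352:2])
E
```

```text
[[261.8, 225.1], [324.9, 225.7], [387.9, 225.5]]
[[263.9, 252.1], [324.7, 252.9], [385.4, 252.4]]
[[270.0, 313.9], [324.3, 315.1], [378.4, 314.1]]
col323 [(228, 106), (229, 105), (230, 102), (231, 104), (232, 103), (233, 103), (234, 103), (235, 104), (236, 105), (237, 104), (238, 105), (239, 104), (240, 107), (241, 104), (242, 105), (243, 104), (244, 104), (245, 103), (246, 103), (247, 103), (248, 104), (249, 105), (250, 104), (251, 102), (252, 103), (253, 103), (254, 103), (255, 103), (256, 106), (257, 104), (258, 106), (259, 105), (260, 104), (261, 106)]
246 [53, 55, 49, 48, 48, 46, 46, 46, 42, 47, 48, 49, 49, 49, 48, 50, 49, 98, 103, 100, 103, 103, 102, 104, 101, 101, 102, 102, 103, 100, 100, 100, 98, 101, 101, 103, 102, 102, 102, 104] [104, 105, 106, 103, 102, 100, 103, 104, 107, 106, 103, 103, 103, 104, 104, 101, 103, 103, 92, 130, 234, 226, 224, 224, 223, 223, 223, 224, 224, 224, 222, 224, 223, 224, 224, 224, 224, 224, 223, 224]
256 [47, 48, 48, 48, 58, 82, 102, 98, 98, 98, 97, 99, 99, 99, 98, 79, 51, 46, 43, 72, 104, 103, 103, 104, 102, 102, 101, 100, 101, 103, 100, 100, 101, 
[... 2726 characters left out ...]
218 222 202 205 203 208 211 198 174 160 155 156 157 155 159 178
 196 210 200 207 204 201 217 218 207 207]
331 [215 219 217 221 203 206 205 206 207 202 208 210 203 204 201 200 207 203
 205 206 199 207 203 200 217 216 206 208]
334 [214 217 216 219 208 206 202 206 207 203 207 209 204 205 204 198 204 206
 204 207 201 206 200 202 214 215 205 207]
337 [213 217 214 215 208 204 200 207 209 204 206 209 201 203 201 199 206 205
 204 204 201 205 201 201 216 213 203 204]
340 [213 212 213 214 208 203 201 202 207 202 204 209 202 203 200 199 205 203
 204 205 199 203 202 202 217 211 201 204]
343 [215 213 211 210 210 202 203 204 209 202 203 208 202 202 200 201 203 202
 204 202 199 204 199 202 212 208 201 204]
```

```bash
python3 - <<'E'
from h import *
i=cv2.imread("pics/w9.png");c=dict(np.load("pics/w9.npz"));g=cv2.GaussianBlur(cv2.cvtColor(i,cv2.COLOR_BGR2GRAY).astype(float),(3,3),0)
def edge(g,pts,axis,lo,hi):
    out=[]
    for k in pts:
        v=np.abs(np.diff(g[lo:hi,k] if axis==0 else g[k,lo:hi]));j=int(v.argmax());w=v[max(j-2,0):j+3]
        out.append((k,lo+.5+(np.arange(max(j-2,0),max(j-2,0)+len(w))*w).sum()/w.sum(),v.max()))
    return np.array(out)
def fit(P,c,n,z,lab):
    W=np.array([plane(c,n,p,z)[:2] for p in P]);v=cv2.fitLine(W.astype(np.float32),cv2.DIST_HUBER,0,1e-4,1e-4).ravel()
    print(lab,"dir deg",np.degrees(np.arctan2(v[1],v[0])).round(2),"pt",v[2:].round(4))
e=edge(g,range(300,350),0,165,178);print(e[::10].round(1));fit(e[:,:2],c,"wrist",.07,"block near edge (0)")
for lo,hi in((288,308),(342,362)):
    e=edge(g,range(100,165),1,lo,hi);print(e[::12].round(1));fit(e[:,[1,0]],c,"wrist",.07,"block side (90)")
# held cover side edges vs tool
R=pose()[2]
e1=edge(g,range(234,250),1,250,275);e2=edge(g,range(234,250),1,372,395);print(e1[::5].round(1),e2[::5].round(1))
zc=.1471+.044
fit(e1[:,[1,0]],c,"wrist",zc,"cover L");fit(e2[:,[1,0]],c,"wrist",zc,"cover R")
t=cv2.imread("pics/top0.png");T=calibration("top");tg=cv2.cvtColor(t,cv2.COLOR_BGR2GRAY).astype(float)
e=edge(tg,range(392,465),0,228,242);print(e[::15].round(1));fit(e[:,:2],T,"top",.06,"ring front (90)")
e=edge(tg,range(130,230),1,378,392);print(e[::20].round(1));fit(e[:,[1,0]],T,"top",.06,"ring left (0)")
E
```

```text
[[300.  175.3  58.1]
 [310.  170.3   9.6]
 [320.  170.4   9.1]
 [330.  170.7   8.2]
 [340.  171.    7.9]]
block near edge (0) dir deg -1.42 pt [ 0.495  -0.3779]
[[100.  299.2   5.5]
 [112.  288.9   7.1]
 [124.  297.7  47.3]
 [136.  298.7   6.6]
 [148.  304.3  17.4]
 [160.  290.   37.5]]
block side (90) dir deg 87.09 pt [ 0.47   -0.3473]
[[100.  352.    9.6]
 [112.  351.7  10.1]
 [124.  351.4  11. ]
 [136.  351.1   9.4]
 [148.  344.9  22.8]
 [160.  350.4  10.2]]
block side (90) dir deg 89.36 pt [ 0.513  -0.3468]
[[234.  260.5  20.1]
 [239.  260.8  18.9]
 [244.  261.4  24.4]
 [249.  261.9  11.7]] [[234.  384.5  63.9]
 [239.  384.4  60.5]
 [244.  384.4  61.4]
 [249.  384.3  38.6]]
cover L dir deg -89.83 pt [ 0.4613 -0.3832]
cover R dir deg -86.05 pt [ 0.5192 -0.3835]
[[392.  234.2  54. ]
 [407.  234.5  60. ]
 [422.  235.2  60. ]
 [437.  235.4  63. ]
 [452.  235.3  42. ]]
ring front (90) dir deg 89.0 pt [ 0.4355 -0.3511]
[[130.  387.6  45. ]
 [150.  387.2  50. ]
 [170.  387.1  63. ]
 [190.  386.8  46. ]
 [210.  386.6  69. ]]
ring left (0) dir deg -1.13 pt [ 0.5814 -0.235 ]
```

Emit:
send_rows --rows '[{"x": 0.124,"y": 0.002,"z": 0,"wx": 0,"wy": 0,"wz": 0,"hand": 0},{"x": 0.124,"y": 0.002,"z": 0,"wx": 0,"wy": 0,"wz": 0,"hand": 0},{"x": 0.124,"y": 0.002,"z": 0,"wx": 0,"wy": 0,"wz": 0,"hand": 0},{"x": 0.124,"y": 0.002,"z": 0,"wx": 0,"wy": 0,"wz": 0,"hand": 0},{"x": 0.124,"y": 0.002,"z": 0,"wx": 0,"wy": 0,"wz": 0,"hand": 0},{"x": 0,"y": 0,"z": 0.1,"wx": 0,"wy": 0,"wz": 0.044,"hand": 0},{"x": 0,"y": 0,"z": 0.1,"wx": 0,"wy": 0,"wz": 0,"hand": 0},{"x": 0,"y": 0,"z": 0.1,"wx": 0,"wy": 0,"wz": 0,"hand": 0},{"x": 0,"y": 0,"z": 0.1,"wx": 0,"wy": 0,"wz": 0,"hand": 0},{"x": 0,"y": 0,"z": 0,"wx": 0,"wy": 0,"wz": 0,"hand": 0}]'

```text
time: 11.53
tool_pos: [0.4916, -0.3045, 0.0838]
tool_rot: [-0.003, 0.719, 0.695, -0.0]
contact_force: [-1.0, 0.5, -1.7]
gripper_width: 0.662
grasp_force: 64.0
```

```bash
python3 - <<'E'
from h import *
goto([.4927,-.3082,.068],np.radians(-2))
c,i=snap("w10");g=cv2.cvtColor(i,cv2.COLOR_BGR2GRAY)
P,R=pose()[1:]
print("hole",proj(c,"wrist",P+R@[-.0253,0,-.044]),"stem",proj(c,"wrist",[.4918,-.3335,.096]))
h=cv2.cvtColor(i,cv2.COLOR_BGR2HSV);m=cv2.inRange(h,(8,60,40),(40,255,255))
n,l,s,ce=cv2.connectedComponentsWithStats(m)
for k in range(1,n):
    if s[k,4]>15 and abs(ce[k][0]-325)<50: print("brass",ce[k].round(1),s[k])
E
```

```text
t 11.53 p [ 0.4916 -0.3045  0.0838] yaw -1.92 tilt [-0.0055  0.0044 -1.    ]
shift(unit) [-0.025  0.009  0.105] wz 0.002
hole [325.9726857  317.43177734] stem [326.09063188 286.53933503]
brass [290.7  27.5] [286  21  12  11  37]
brass [335.6  47.6] [328  44  14   9  43]
brass [276.2  54.5] [272  49  10  11  36]
```

Emit:
send_rows --rows '[{"x": 0,"y": 0,"z": 0,"wx": 0,"wy": 0,"wz": 0,"hand": 0},{"x": 0,"y": 0,"z": 0.02,"wx": 0,"wy": 0,"wz": 0,"hand": 0},{"x": 0,"y": 0,"z": 0.02,"wx": 0,"wy": 0,"wz": 0,"hand": 0},{"x": 0,"y": 0,"z": 0,"wx": 0,"wy": 0,"wz": 0,"hand": 0},{"x": 0,"y": 0,"z": 0,"wx": 0,"wy": 0,"wz": 0,"hand": 0},{"x": 0,"y": 0,"z": 0,"wx": 0,"wy": 0,"wz": 0,"hand": 0},{"x": 0,"y": 0,"z": 0,"wx": 0,"wy": 0,"wz": 0,"hand": 0},{"x": 0,"y": 0,"z": 0,"wx": 0,"wy": 0,"wz": 0,"hand": 0},{"x": 0,"y": 0,"z": 0,"wx": 0,"wy": 0,"wz": 0,"hand": 0},{"x": 0,"y": 0,"z": 0,"wx": 0,"wy": 0,"wz": 0,"hand": 0}]'

```text
time: 12.42
tool_pos: [0.4938, -0.3074, 0.0816]
tool_rot: [0.0, 0.719, 0.695, 0.0]
contact_force: [-0.4, 0.1, -0.3]
gripper_width: 0.663
grasp_force: 64.0
```

```bash
python3 - <<'E'
from h import *
goto([.4927,-.3082,.030],np.radians(-2))
c,i=snap("w11");g=cv2.cvtColor(i,cv2.COLOR_BGR2GRAY)
P,R=pose()[1:]
print("hole",proj(c,"wrist",P+R@[-.0253,0,-.044]))
for r in range(298,330,3): print(r,g[r,296:352:2])
S=calibration("side");print(proj(S,"side",[.4918,-.3335,.096]));cv2.imwrite("pics/s11.png",grab_frame("side"))
E
```

```text
t 12.42 p [ 0.4938 -0.3074  0.0816] yaw -1.97 tilt [ 1.e-04 -0.e+00 -1.e+00]
shift(unit) [-0.005 -0.007  0.344] wz 0.001
hole [324.45476462 314.20302128]
298 [230 229 231 220 219 216 219 219 218 215 219 221 217 217 214 212 215 218
 217 217 211 215 216 216 218 228 227 222]
301 [228 228 229 222 218 218 219 219 218 202 178 142 136 136 134 139 144 169
 214 218 214 215 214 214 219 226 225 222]
304 [227 227 228 224 217 216 212 178 138 132 131 133 132 119 114 126 137 130
 128 131 165 210 215 212 219 225 223 219]
307 [227 227 227 222 215 203 150 129 130 133 132 133 105 100 103 101 130 131
 128 129 132 139 192 210 219 225 223 219]
310 [226 227 227 226 200 172 255 254 252 255 254 255  94 102 106 100 255 253
 252 252 253 253 231 198 219 225 222 218]
313 [226 226 225 228 191 125 221 219 220 221 221 222 145 101 106  99 212 217
 216 216 215 217 184 168 222 223 220 217]
316 [225 226 223 226 178 120 156 217 217 217 215 214 218 202 192 210 216 219
 218 215 217 200  91 171 222 224 220 216]
319 [224 224 223 226 206 163 109 137 203 215 213 213 212 214 213 215 214 214
 216 220 148  96 169 202 221 222 218 215]
322 [222 224 222 225 208 200 160 131  96 110 178 197 208 215 214 209 202 164
 128  96 121 134 188 208 221 222 218 214]
325 [221 223 221 224 209 213 209 178 121 142 111  97  99 101 100  98  94 111
 144 120 171 208 208 206 220 221 214 214]
328 [219 222 221 225 207 212 206 210 213 200 176 160 159 128 161 158 161 181
 197 213 204 209 208 205 220 221 212 213]
[347.91353826 142.99181006]
```

```bash
python3 - <<'E'
from h import *
c=dict(np.load("pics/w11.npz"));P,R=pose()[1:]
v=R@[-1,0,0];
for z in(.07,.079):print(proj(c,"wrist",[.4918-.038*.035,-.3335-.038,z]),proj(c,"wrist",[.4918-.038*.021,-.3335-.038,z]))
print("edge",proj(c,"wrist",[.4918,-.3335-.045,.07]))
E
```

```text
[322.59419795 306.78246316] [323.30760487 306.7630183 ]
[322.5881218  314.35588873] [323.32551276 314.33622891]
edge [324.67969354 313.81692179]
```

Emit:
send_rows --rows '[{"x": -0.005,"y": -0.005,"z": 0.04,"wx": 0,"wy": 0,"wz": 0,"hand": 0},{"x": 0,"y": 0,"z": 0.04,"wx": 0,"wy": 0,"wz": 0,"hand": 0},{"x": 0,"y": 0,"z": 0.04,"wx": 0,"wy": 0,"wz": 0,"hand": 0},{"x": 0,"y": 0,"z": 0.04,"wx": 0,"wy": 0,"wz": 0,"hand": 0},{"x": 0,"y": 0,"z": 0.04,"wx": 0,"wy": 0,"wz": 0,"hand": 0},{"x": 0,"y": 0,"z": 0.01,"wx": 0,"wy": 0,"wz": 0,"hand": 0},{"x": 0,"y": 0,"z": 0.01,"wx": 0,"wy": 0,"wz": 0,"hand": 0},{"x": 0,"y": 0,"z": 0.01,"wx": 0,"wy": 0,"wz": 0,"hand": 0},{"x": 0,"y": 0,"z": 0,"wx": 0,"wy": 0,"wz": 0,"hand": 0},{"x": 0,"y": 0,"z": 0,"wx": 0,"wy": 0,"wz": 0,"hand": 0}]'

```text
time: 13.35
tool_pos: [0.4932, -0.3082, 0.0473]
tool_rot: [0.0, 0.719, 0.695, 0.0]
contact_force: [-0.4, 0.0, 0.1]
gripper_width: 0.663
grasp_force: 64.0
```

```bash
python3 - <<'E'
from h import *
goto([.4930,-.3082,.030],np.radians(-2))
c,i=snap("w12");g=cv2.cvtColor(i,cv2.COLOR_BGR2GRAY)
h=cv2.cvtColor(i,cv2.COLOR_BGR2HSV);m=cv2.inRange(h,(8,60,40),(40,255,255))
n,l,s,ce=cv2.connectedComponentsWithStats(m)
for k in range(1,n):
    if s[k,4]>15 and abs(ce[k][0]-325)<50: print("brass",ce[k].round(1),s[k])
for r in range(240,330,3): print(r,g[r,300:350:2])
P=pose()[1];print([proj(c,"wrist",[.492,-.3335,z]).round(1) for z in(.085,.096)])
E
```

```text
t 13.35 p [ 0.4932 -0.3082  0.0473] yaw -1.97 tilt [ 3.e-04 -3.e-04 -1.e+00]
shift(unit) [ 0.    -0.001  0.115] wz 0.001
brass [281.2  12.1] [277   8   8   9  25]
brass [338.1  36.6] [329  31  15  14  56]
brass [329.4  46.3] [321  37  18  20 108]
brass [321.  313.2] [313 301  18  26 385]
240 [114 113 113 111 112 112 109 112 113 113 113 113 111 110 108 113 111 110
 114 108 114 110 113 113 113]
243 [114 111 113 115 113 110 111 111 113 114 110 111 108 107 110 111 113 111
 114 112 113 114 114 114 115]
246 [113 114 114 115 113 112 113 112 112 131 138 140 136 135 124 112 113 113
 115 111 115 112 111 112 112]
249 [115 114 115 115 112 113 110 106 135 134 137 137 135 134 139 135 106 113
 115 113 113 112 114 111 113]
252 [113 113 115 112 112 112 108 108 136 133 139 140 138 135 139 137 108 111
 115 111 114 112 113 114 112]
255 [114 116 115 116 115 113 111 107 101 128 139 137 137 138 130 101 108 113
 114 112 113 113 115 114 114]
258 [118 115 114 115 116 119 113 111 110 104 102 103 103 102 103 111 112 115
 113 114 114 115 115 112 113]
261 [114 117 115 114 114 115 110 113 118 116 111 115 115 114 1
[... 1743 characters left out ...]
 233 237 235]
312 [238 239 210 142 144 143 146 116 123 142 167 141 119 202 139 150 142 140
 142 144 132 195 233 238 234]
315 [238 238 198 115 141 143 145 137 164 189 217 227 228 229 134 148 143 141
 143 142 104 178 234 236 233]
318 [236 239 217 165 114 135 147 147 227 231 226 226 225 226 134 149 142 142
 137 109 159 214 233 236 232]
321 [233 238 227 193 157 115 106 163 223 229 226 224 224 225 139 146 134 105
 113 129 198 225 233 236 230]
324 [234 237 225 228 214 173 114 119 144 225 230 227 224 225 141 108 122 138
 131 211 226 224 233 234 229]
327 [235 238 224 227 223 228 223 183 124 123 173 154 152 164 123 162 182 213
 222 225 224 223 234 233 228]
[array([324., 307.]), array([324. , 319.9])]
```

The stem shows through the middle hole: hole centre about (323,314), stem axis about (324,320) as predicted, 0.6 mm off at most. Continuing down over the pins.

Emit:
send_rows --rows '[{"x": 0,"y": 0.003,"z": 0.015,"wx": 0,"wy": 0,"wz": 0,"hand": 0},{"x": 0,"y": 0,"z": 0.015,"wx": 0,"wy": 0,"wz": 0,"hand": 0},{"x": 0,"y": 0,"z": 0.015,"wx": 0,"wy": 0,"wz": 0,"hand": 0},{"x": 0,"y": 0,"z": 0.015,"wx": 0,"wy": 0,"wz": 0,"hand": 0},{"x": 0,"y": 0,"z": 0.015,"wx": 0,"wy": 0,"wz": 0,"hand": 0},{"x": 0,"y": 0,"z": 0.01,"wx": 0,"wy": 0,"wz": 0,"hand": 0},{"x": 0,"y": 0,"z": 0.01,"wx": 0,"wy": 0,"wz": 0,"hand": 0},{"x": 0,"y": 0,"z": 0.01,"wx": 0,"wy": 0,"wz": 0,"hand": 0},{"x": 0,"y": 0,"z": 0,"wx": 0,"wy": 0,"wz": 0,"hand": 0},{"x": 0,"y": 0,"z": 0,"wx": 0,"wy": 0,"wz": 0,"hand": 0}]'

```text
time: 14.23
tool_pos: [0.4934, -0.3081, 0.0312]
tool_rot: [-0.0, 0.719, 0.695, -0.0]
contact_force: [-0.2, 0.6, -1.2]
gripper_width: 0.664
grasp_force: 64.1
```

Emit:
send_rows --rows '[{"x": 0,"y": 0,"z": 0.006,"wx": 0,"wy": 0,"wz": 0,"hand": 0},{"x": 0,"y": 0,"z": 0,"wx": 0,"wy": 0,"wz": 0,"hand": 0.4},{"x": 0,"y": 0,"z": 0,"wx": 0,"wy": 0,"wz": 0,"hand": 0.5},{"x": 0,"y": 0,"z": 0,"wx": 0,"wy": 0,"wz": 0,"hand": 0.6},{"x": 0,"y": 0,"z": 0,"wx": 0,"wy": 0,"wz": 0,"hand": 0.6},{"x": 0,"y": 0,"z": 0,"wx": 0,"wy": 0,"wz": 0,"hand": 0.6},{"x": 0,"y": 0,"z": -0.05,"wx": 0,"wy": 0,"wz": 0,"hand": 0.6},{"x": 0,"y": 0,"z": -0.15,"wx": 0,"wy": 0,"wz": 0,"hand": 0.6},{"x": 0,"y": 0,"z": -0.25,"wx": 0,"wy": 0,"wz": 0,"hand": 0.6},{"x": 0,"y": 0,"z": -0.25,"wx": 0,"wy": 0,"wz": 0,"hand": 0.6}]'

```text
time: 15.07
tool_pos: [0.4924, -0.3073, 0.1355]
tool_rot: [-0.002, 0.719, 0.695, -0.0]
contact_force: [1.4, -0.9, 0.3]
gripper_width: 0.799
grasp_force: 0.0
```

Emit:
send_rows --rows '[{"x": -0.05,"y": 0,"z": -0.2,"wx": 0,"wy": 0,"wz": 0,"hand": 0.6},{"x": -0.12,"y": 0,"z": -0.1,"wx": 0,"wy": 0,"wz": 0,"hand": 0.6},{"x": 0,"y": 0,"z": 0,"wx": 0,"wy": 0,"wz": 0,"hand": 0.6},{"x": 0,"y": 0,"z": 0,"wx": 0,"wy": 0,"wz": 0,"hand": 0.6},{"x": 0,"y": 0,"z": 0,"wx": 0,"wy": 0,"wz": 0,"hand": 0.6},{"x": 0,"y": 0,"z": 0,"wx": 0,"wy": 0,"wz": 0,"hand": 0.6},{"x": 0,"y": 0,"z": 0,"wx": 0,"wy": 0,"wz": 0,"hand": 0.6},{"x": 0,"y": 0,"z": 0,"wx": 0,"wy": 0,"wz": 0,"hand": 0.6},{"x": 0,"y": 0,"z": 0,"wx": 0,"wy": 0,"wz": 0,"hand": 0.6},{"x": 0,"y": 0,"z": 0,"wx": 0,"wy": 0,"wz": 0,"hand": 0.6}]'

```text
time: 15.9
tool_pos: [0.4924, -0.3332, 0.1799]
tool_rot: [-0.0, 0.719, 0.695, -0.0]
contact_force: [0.5, -0.3, -0.5]
gripper_width: 0.8
grasp_force: 0.0
```

```bash
python3 - <<'E'
from h import *
goto([.44,.1,.2],0)
c,i=snap("w13");g=cv2.cvtColor(i,cv2.COLOR_BGR2GRAY)
st=proj(c,"wrist",[.492,-.3335,.085]).astype(int);print(st)
for k in(-.038,0,.038):print(proj(c,"wrist",[.492+k*.021,-.3335+k,.074]).round(1))
x,y=st;cv2.imwrite("pics/w13c.png",cv2.resize(i[max(y-75,0):y+75,x-75:x+75],(600,600),interpolation=2))
for z in (.074,):
  for a in(-1,1):
    for b in(-1,1):print(a,b,proj(c,"wrist",[.492+.029*a,-.3335+.052*b,z]).round(1))
E
```

```text
t 15.9 p [ 0.4924 -0.3332  0.1799] yaw -1.96 tilt [-7.e-04  6.e-04 -1.e+00]
shift(unit) [ 2.875 -0.448 -0.132] wz -0.043
[323 191]
[323.9 225.6]
[323.4 188.3]
[322.8 148.2]
-1 -1 [296.2 239.2]
-1 1 [289.3 134.3]
1 -1 [354.2 237.4]
1 1 [353.6 132.1]
```

View pics/w13c.png

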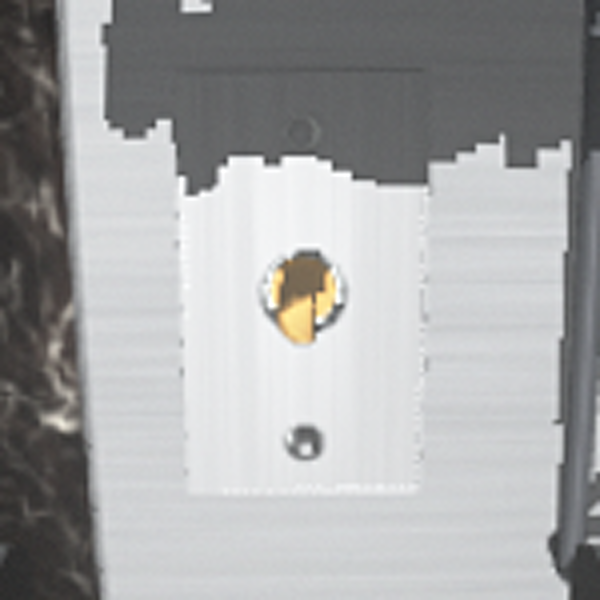

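The cover is seated: it fills the predicted outline, both pins show in their holes at about (301,130) and (304,441) in the crop, and the stem stands in the middle hole at (303,297). Now to the knob.

Emit:
send_rows --rows '[{"x": 0.27,"y": -0.042,"z": -0.012,"wx": 0,"wy": 0,"wz": 0,"hand": 0.6},{"x": 0.27,"y": -0.042,"z": -0.012,"wx": 0,"wy": 0,"wz": 0,"hand": 0.6},{"x": 0.27,"y": -0.042,"z": -0.012,"wx": 0,"wy": 0,"wz": 0,"hand": 0.6},{"x": 0.27,"y": -0.042,"z": -0.012,"wx": 0,"wy": 0,"wz": 0,"hand": 0.6},{"x": 0.27,"y": -0.042,"z": -0.012,"wx": 0,"wy": 0,"wz": 0,"hand": 0.6},{"x": 0.27,"y": -0.042,"z": -0.012,"wx": 0,"wy": 0,"wz": 0,"hand": 0.6},{"x": 0.27,"y": -0.042,"z": -0.012,"wx": 0,"wy": 0,"wz": 0,"hand": 0.6},{"x": 0.27,"y": -0.042,"z": -0.012,"wx": 0,"wy": 0,"wz": 0,"hand": 0.6},{"x": 0.27,"y": -0.042,"z": -0.012,"wx": 0,"wy": 0,"wz": 0,"hand": 0.6},{"x": 0.27,"y": -0.042,"z": -0.012,"wx": 0,"wy": 0,"wz": 0,"hand": 0.6}]'

```text
time: 16.78
tool_pos: [0.443, 0.0752, 0.1989]
tool_rot: [0.0, 0.719, 0.695, 0.0]
contact_force: [0.8, 0.3, 0.4]
gripper_width: 0.802
grasp_force: 0.0
```

Emit:
send_rows --rows '[{"x": 0.175,"y": -0.028,"z": 0,"wx": 0,"wy": 0,"wz": 0,"hand": 0.6},{"x": 0,"y": 0,"z": 0,"wx": 0,"wy": 0,"wz": -0.149,"hand": 0.6},{"x": 0,"y": 0,"z": 0,"wx": 0,"wy": 0,"wz": -0.149,"hand": 0.6},{"x": 0,"y": 0,"z": 0,"wx": 0,"wy": 0,"wz": -0.149,"hand": 0.6},{"x": 0,"y": 0,"z": 0,"wx": 0,"wy": 0,"wz": -0.149,"hand": 0.6},{"x": 0,"y": 0,"z": 0,"wx": 0,"wy": 0,"wz": -0.149,"hand": 0.6},{"x": 0,"y": 0,"z": 0,"wx": 0,"wy": 0,"wz": -0.149,"hand": 0.6},{"x": 0,"y": 0,"z": 0,"wx": 0,"wy": 0,"wz": -0.149,"hand": 0.6},{"x": 0,"y": 0,"z": 0,"wx": 0,"wy": 0,"wz": 0,"hand": 0.6},{"x": 0,"y": 0,"z": 0,"wx": 0,"wy": 0,"wz": 0,"hand": 0.6}]'

```text
time: 17.62
tool_pos: [0.4402, 0.0997, 0.1985]
tool_rot: [0.0, 0.384, 0.923, 0.0]
contact_force: [-0.2, -1.0, 0.3]
gripper_width: 0.803
grasp_force: 0.0
```

```bash
python3 - <<'E'
from h import *
goto([.44,.1,.2],np.radians(45))
c,i=snap("w14");g=cv2.cvtColor(i,cv2.COLOR_BGR2GRAY)
k=proj(c,"wrist",[.442,.097,.03]);print(k)
x,y=k.astype(int)
m=(g[y-60:y+60,x-60:x+60]<75).astype(np.uint8)
n,l,s,ce=cv2.connectedComponentsWithStats(m)
for j in range(1,n):
    if s[j,4]>60: print(ce[j]+[x-60,y-60],s[j])
for r in range(y-44,y+44,2): print(r,"".join("%4d"%v for v in g[r,x-44:x+44:3]))
print(x)
E
```

```text
t 17.62 p [0.4402 0.0997 0.1985] yaw 44.8 tilt [ 2.e-04 -0.e+00 -1.e+00]
shift(unit) [ 0.002  0.    -0.01 ] wz -0.004
[322.86406622 175.52406192]
[277.57894737 120.57894737] [  7   0  19  12 133]
[307.88333333 120.175     ] [ 38   0  19  14 120]
[275.87012987 135.72294372] [  2  13  26  18 231]
[286.12980769 199.66208791] [   0   29   72   91 2912]
[326.33856209 166.32156863] [ 47  35  35  43 765]
[298.82017544 188.53947368] [ 24  63  27  20 228]
[336.36111111 227.34444444] [ 56 100  37  20 360]
131   76  65  66  67  87  83 132  88  84 199 227 239 234 227 225 220 214 214 225 224 249 104 112 111 111 110 110 107 126 126
133   72  70  68  71  91  82 137  89 171 219 240 235 230 225 218 215 214 222 239 104 100 221 149 112 109 110 102 124 126 123
135   73  70  68  77  87  87 111 134 210 236 239 231 227 223 217 213 118 115 113 113 113 207 252 108 110 107 117 109 125 123
137   74  73  76  87  94  83 102 194 228 242 233 229 225 220 213 193 107 112 114 115 115 110 107 107 109 107 118  92 121 110
139   68  73  80  92  77  77 150 221 242 238 227 226 219 210 210 174 112 114 113 114 112 114 110 11
[... 4204 characters left out ...]
 72  96  83  95  84  68  57 204 226 231 226 215 203 206 202 225 234 236
209   82  97  96  86  62  77  52  66  59  74  56  59  62  63  64  64  74  63  67  92 213 226 232 222 209 203 202 208 228 235
211   57  60  74  79  72  61  73  57  60  76  58  56  64  58  66  65  81  88  69  92 151 218 229 229 219 202 200 200 218 236
213   43  60  66  93  71  67  60  53  55  70  62  56  76  53  72  69  87  90  94 120  76 201 221 234 226 213 199 204 205 225
215   51  56  79 127  59  50  57  59  61  62  53  72  57  53  65  68  64 105  73  70  83  91 212 224 231 222 207 199 197 211
217   56  52  77  99  44  48  51  59  77  74  56  73  56  56  62  63  75  86  58  62  98  90 151 218 228 231 219 205 208 211
322
```

```bash
python3 - <<'E'
from h import *
c=dict(np.load("pics/w14.npz"));i=cv2.imread("pics/w14.png");g=cv2.cvtColor(i,cv2.COLOR_BGR2GRAY)
print("      "+"".join("%4d"%v for v in range(308,346)))
for r in range(150,198): print(r,"".join("%4d"%v for v in g[r,308:346]))
# skirt: dark mask ellipse
m=(g[140:200,300:350]<95).astype(np.uint8)
for z in(.004,.014,.038):print(z,1/np.linalg.norm(proj(c,"wrist",[.44,.1,z])-proj(c,"wrist",[.44+.001*.705,.1-.001*.71,z])))
E
```

```text
308 309 310 311 312 313 314 315 316 317 318 319 320 321 322 323 324 325 326 327 328 329 330 331 332 333 334 335 336 337 338 339 340 341 342 343 344 345
150  209 215 221 224 224 224 225 230 236 242 232 170  84 153  96  61  61  59  59  59  62  71  79  93  92  96 109 113 114 114 109 107 114 119 124 127 124 119
151  208 220 224 225 226 227 230 236 228 224 175  55  49  48  50  52  54  56  55  53  56  56  54  52  60  67  90 106 112 113 105 114 121 124 126 126 125 117
152  211 222 225 227 229 232 236 238 157  86  46  54  59  56  55  56  54  59  57  60  56  54  56  55  57  52  59  74  94 104 107 120 126 126 126 125 124 121
153  210 221 228 231 236 242 242 144  73  47  58  61  64  57  58  54  58  57  56  60  56  59  59  60  55  56  57  55  59  79 104 116 123 125 126 126 127 123
154  208 221 232 238 211 146 107  73  58  61  64  64  66  55  57  56  56  57  57  57  56  56  58  58  57  60  58  57  55  60  73 100 116 124 127 129 127 122
155  207 220 234 225 166  73  47  58  60  64  61  66  68  58  54  55  56  56  58  57  57  58  57  58  57  60  60  58  60  57  57  83 101 116 122 125 125 120
156  2
[... 5962 characters left out ...]
4  104 127 106  94  85  79  68  64  67  66  70  95 142 204 221 216 173  72 135  99 193 230 227 221 219 214 208 205 207 204 201 202 203 204 204 208 219 223
195  108 120  97  87  80  68  66  65  67  67  69  70  86 155 202 223 193  89  70 140 218 233 228 226 223 220 217 211 209 207 202 202 201 204 205 208 210 215
196  102  88  72  75  72  67  64  65  65  68  71  75  75  79 157 193 191 155 140 190 225 233 233 231 227 225 222 216 210 204 202 200 200 204 205 206 202 204
197   77  59  70  74  71  66  60  59  67  69  73  77  76  73  66 121 177 214 219 222 228 232 234 235 232 227 225 219 214 207 203 201 203 207 202 204 201 204
0.004 1.2460001963334952
0.014 1.2154117955945398
0.038 1.1424112130132733
```

```bash
python3 - <<'E'
from h import *
c=dict(np.load("pics/w14.npz"))
a=plane(c,"wrist",(326,160),.038);b=plane(c,"wrist",(326,195),.038);d=(b-a)/np.linalg.norm(b-a)
print("pointer deg",np.degrees(np.arctan2(d[1],d[0])),"axis from tip",b-.027*d,"skirt",plane(c,"wrist",(326.2,166.8),.013),"line",plane(c,"wrist",(326,183),.038))
T=calibration("top");t=cv2.imread("pics/top0.png");g=cv2.cvtColor(t,cv2.COLOR_BGR2GRAY)
x=sub(t,(240,218,265,244),dark=True,amin=40,amax=600)
for k in x:print(k[0].round(2),k[1],plane(T,"top",k[0],.014).round(4),tri([ray(T,"top",k[0]),ray(c,"wrist",(326.2,167.5))]))
E
```

```text
pointer deg -45.085673648594764 axis from tip [0.44000926 0.10393645 0.038     ] skirt [0.44030076 0.10431862 0.013     ] line [0.44913517 0.09477858 0.038     ]
[251.66 230.5 ] 227.3125 [0.4429 0.1012 0.014 ] (array([0.44247788, 0.1026519 , 0.00504154]), [np.float64(0.00029460562316731715), np.float64(0.0002946056231678567)])
```

Emit:
send_rows --rows '[{"x": 0.021,"y": 0.02,"z": 0.2,"wx": 0,"wy": 0,"wz": 0,"hand": -0.3},{"x": 0,"y": 0,"z": 0.2,"wx": 0,"wy": 0,"wz": 0,"hand": -0.3},{"x": 0,"y": 0,"z": 0.2,"wx": 0,"wy": 0,"wz": 0,"hand": -0.3},{"x": 0,"y": 0,"z": 0.2,"wx": 0,"wy": 0,"wz": 0,"hand": -0.3},{"x": 0,"y": 0,"z": 0.2,"wx": 0,"wy": 0,"wz": 0,"hand": -0.3},{"x": 0,"y": 0,"z": 0.1,"wx": 0,"wy": 0,"wz": 0,"hand": -0.3},{"x": 0,"y": 0,"z": 0,"wx": 0,"wy": 0,"wz": 0,"hand": -0.3},{"x": 0,"y": 0,"z": 0,"wx": 0,"wy": 0,"wz": 0,"hand": -0.3},{"x": 0,"y": 0,"z": 0,"wx": 0,"wy": 0,"wz": 0,"hand": -0.3},{"x": 0,"y": 0,"z": 0,"wx": 0,"wy": 0,"wz": 0,"hand": -0.3}]'

```text
time: 18.5
tool_pos: [0.4419, 0.1042, 0.0356]
tool_rot: [0.002, 0.383, 0.924, 0.001]
contact_force: [-0.1, 0.2, -0.3]
gripper_width: 0.347
grasp_force: 0.0
```

```bash
python3 - <<'E'
from h import *
goto([.4401,.1041,-.010],np.radians(44.9))
c,i=snap("w15");g=cv2.cvtColor(i,cv2.COLOR_BGR2GRAY)
P,R=pose()[1:]
print("axis top",proj(c,"wrist",[.4401,.1041,.038]),"tip",proj(c,"wrist",[.4401+.0191,.1041-.0191,.038]))
for d in(.024,.03,.036,.042):print(d,proj(c,"wrist",P+R@[.011,.015,-d]).round(1),proj(c,"wrist",P+R@[.011,-.015,-d]).round(1))
print("      "+"".join("%4d"%v for v in range(276,376,3)))
for r in range(200,276,2): print(r,"".join("%4d"%v for v in g[r,276:376:3]))
E
```

```text
t 18.5 p [0.4419 0.1042 0.0356] yaw 44.93 tilt [ 3.9e-03  2.0e-04 -1.0e+00]
shift(unit) [ 0.009 -0.01   0.304] wz 0.001
axis top [321.74426396 237.20149331] tip [321.89011803 274.60034338]
0.024 [352.  237.7] [295.8 237.8]
0.03 [353.  242.7] [294.9 242.8]
0.036 [354.1 248.1] [293.9 248.2]
0.042 [355.2 253.8] [292.9 253.9]
       276 279 282 285 288 291 294 297 300 303 306 309 312 315 318 321 324 327 330 333 336 339 342 345 348 351 354 357 360 363 366 369 372 375
200  236 110 115 118 117 112 114 107  49  50  51  49  54  48  50  50  49  48  50  50  50  46  46  71 122 125 124 109 111 113 113 113 111 108
202  234 184 118 118 117 113 110  78  52  52  50  48  52  48  51  45  48  47  47  51  51  46  46  43 102 123 110 112 112 115 113 113 110 110
204  233 109 117 113 115 114 117  49  52  50  50  50  52  50  50  48  50  49  45  51  50  47  49  46  79 103 110 112 113 113 113 114 112 114
206  230 162 115 115 114 114  86  50  52  52  53  51  49  49  48  48  48  49  50  50  49  47  48  46  37 115 113 113 116 113 113 115 114 116
208  231 118 114 118 115 117  48  52  53  50  52  52  49  47  49  47 
[... 4024 characters left out ...]
 109 107 106 111  43  44  47  65  59  51  62  77  86  59  58 255  41  46 229 222 221 214 206 211 211 133  52  51  75 114 111 112  64  58
268  108 107 106  92  44  44  44  53  49  53  61  90  90  69  54 255  40 160 229 225 220 211 210 213 210 130  52  55  67 110 109 113  77  56
270  107 108 106  66  44  44  45  53  53  59  63  90  86  62  57 255  36 220 223 225 221 218 218 212 212 124  50  52  60 109 111 112  94  56
272  108 106 108  58  41  43  43  54  52  63  65  81  77  99  61 246  50 224 220 222 222 225 221 216 210 117  49  51  49 113 111 112 105  56
274  107 107 106  51  41  42  42  58  63  65  63  78 124 143  68  53  64  73 217 220 224 226 224 217 215 101  49  51  50 111 111 111 113  54
```

Emit:
send_rows --rows '[{"x": 0,"y": 0,"z": 0.05,"wx": 0,"wy": 0,"wz": 0,"hand": -0.4},{"x": 0,"y": 0,"z": 0.05,"wx": 0,"wy": 0,"wz": 0,"hand": -0.4},{"x": 0,"y": 0,"z": 0.05,"wx": 0,"wy": 0,"wz": 0,"hand": -0.4},{"x": 0,"y": 0,"z": 0.04,"wx": 0,"wy": 0,"wz": 0,"hand": -0.4},{"x": 0,"y": 0,"z": 0.03,"wx": 0,"wy": 0,"wz": 0,"hand": -0.4},{"x": 0,"y": 0,"z": 0.02,"wx": 0,"wy": 0,"wz": 0,"hand": -0.4},{"x": 0,"y": 0,"z": 0.02,"wx": 0,"wy": 0,"wz": 0,"hand": -0.4},{"x": 0,"y": 0,"z": 0.01,"wx": 0,"wy": 0,"wz": 0,"hand": -0.4},{"x": 0,"y": 0,"z": 0,"wx": 0,"wy": 0,"wz": 0,"hand": -0.4},{"x": 0,"y": 0,"z": 0,"wx": 0,"wy": 0,"wz": 0,"hand": -0.4}]'

```text
time: 19.38
tool_pos: [0.4403, 0.1041, -0.007]
tool_rot: [0.0, 0.383, 0.924, 0.0]
contact_force: [-0.8, -0.5, -0.3]
gripper_width: 0.302
grasp_force: 0.0
```

```bash
python3 - <<'E'
from h import *
goto([.4401,.1041,-.010],np.radians(44.9))
c,i=snap("w16");g=cv2.cvtColor(i,cv2.COLOR_BGR2GRAY)
P,R=pose()[1:]
print("axis top",proj(c,"wrist",[.4401,.1041,.038]),"tip",proj(c,"wrist",[.4401+.0191,.1041-.0191,.038]),proj(c,"wrist",P+R@[.011,.0128,-.03]),proj(c,"wrist",P+R@[.011,-.0128,-.03]))
print("      "+"".join("%4d"%v for v in range(276,376,3)))
for r in range(236,330,3): print(r,"".join("%4d"%v for v in g[r,276:376:3]))
E
```

```text
t 19.38 p [ 0.4403  0.1041 -0.007 ] yaw 44.97 tilt [ 2.e-04 -0.e+00 -1.e+00]
shift(unit) [ 0.001 -0.001  0.02 ] wz 0.001
axis top [323.98667302 276.52388633] tip [323.96475496 318.40533777] [349.06776192 243.18094267] [299.40192914 243.22759769]
       276 279 282 285 288 291 294 297 300 303 306 309 312 315 318 321 324 327 330 333 336 339 342 345 348 351 354 357 360 363 366 369 372 375
236  117 117 116 117  70  44  46  45  45  46  44  45  42  41  42  43  42  42  41  40  42  42  43  43  42  43  42  37 118 114 117 114 113 115
239  116 117 119 117  60  46  48  44  46  43  45  43  44  43  43  42  43  41  40  38  41  41  40  42  40  42  41  39 106 116 118 114 114 115
242  119 117 118 117  45  43  43  43  45  45  42  42  38  39  40  41  41  39  41  43  41  37  39  41  40  39  40  39  71 114 111 113 114 113
245  120 118 117 113  50  49  50  44  44  44  39  43  41  42  41  40  40  39  35  38  40  41  40  37  36  39  45  44  41 112 115 115 114 116
248  120 116 114 114 114 114  78  46  42  41  42  42  40  40  42  40  41  40  42  37  39  41  38  41  43  39 112 111 111 115 114 115 114 114
251  1
[... 3100 characters left out ...]
  39  39  38  39  36  41  40  43  43  57  53  46  48  50  51  47  36  47  56  47  54  76 221 225 229 179  48  41  39  43  45  39  43  42
320   39  37  41  39  38  39  42  45  51  71  47  43  52  46  50  70  79 113  68  62  66  85  81 182 221 174  43  56  43  43  42  41  43  43
323   38  38  40  42  46  44  40  62  67  52  42  39  56  61  64  68  66  72  93  91  83 102 111  70 115 226  65 101  41  42  43  42  41  43
326   39  40  41  41  41  46  42  67  45  47  46  40  49  55  54  49  57  80 100  63  47  42  44  69  73  62 214 169  43  43  44  44  43  44
329   38  35  38  37  49  56  54  76  61  41  49  41  41  54  50  66  68  72  62  39  38  45  54  91  80  90 115 193  41  41  43  43  40  42
```

Emit:
send_rows --rows '[{"x": 0,"y": 0,"z": 0.012,"wx": 0,"wy": 0,"wz": 0,"hand": -0.4},{"x": 0,"y": 0,"z": 0.012,"wx": 0,"wy": 0,"wz": 0,"hand": -0.4},{"x": 0,"y": 0,"z": 0.01,"wx": 0,"wy": 0,"wz": 0,"hand": -0.4},{"x": 0,"y": 0,"z": 0,"wx": 0,"wy": 0,"wz": 0,"hand": -0.6},{"x": 0,"y": 0,"z": 0,"wx": 0,"wy": 0,"wz": 0,"hand": -0.7},{"x": 0,"y": 0,"z": 0,"wx": 0,"wy": 0,"wz": 0,"hand": -0.9},{"x": 0,"y": 0,"z": 0,"wx": 0,"wy": 0,"wz": 0,"hand": -1},{"x": 0,"y": 0,"z": 0,"wx": 0,"wy": 0,"wz": 0,"hand": -1},{"x": 0,"y": 0,"z": 0,"wx": 0,"wy": 0,"wz": 0,"hand": -1},{"x": 0,"y": 0,"z": 0,"wx": 0,"wy": 0,"wz": 0,"hand": -1}]'

```text
time: 20.27
tool_pos: [0.4423, 0.104, -0.0096]
tool_rot: [0.002, 0.383, 0.924, 0.0]
contact_force: [-1.6, -1.1, 12.1]
gripper_width: 0.12
grasp_force: 63.9
```

Bar gripped with 64 N, the finger tips resting on the skirt top (12 N). Lift, turn the pointer toward the burner, and carry it to above the stem.

Emit:
send_rows --rows '[{"x": 0,"y": 0,"z": -0.03,"wx": 0,"wy": 0,"wz": 0,"hand": -1},{"x": 0,"y": 0,"z": -0.06,"wx": 0,"wy": 0,"wz": 0,"hand": -1},{"x": 0,"y": 0,"z": -0.1,"wx": 0,"wy": 0,"wz": 0,"hand": -1},{"x": 0,"y": 0,"z": -0.18,"wx": 0,"wy": 0,"wz": 0,"hand": -1},{"x": 0,"y": 0,"z": -0.18,"wx": 0,"wy": 0,"wz": 0,"hand": -1},{"x": 0,"y": 0,"z": -0.18,"wx": 0,"wy": 0,"wz": 0,"hand": -1},{"x": 0,"y": 0,"z": -0.18,"wx": 0,"wy": 0,"wz": 0,"hand": -1},{"x": 0,"y": 0,"z": -0.18,"wx": 0,"wy": 0,"wz": 0,"hand": -1},{"x": 0,"y": 0,"z": -0.18,"wx": 0,"wy": 0,"wz": 0,"hand": -1},{"x": 0,"y": 0,"z": 0,"wx": 0,"wy": 0,"wz": 0,"hand": -1}]'

```text
time: 21.1
tool_pos: [0.4433, 0.1044, 0.1852]
tool_rot: [0.005, 0.383, 0.924, 0.002]
contact_force: [0.9, 0.7, -0.1]
gripper_width: 0.122
grasp_force: 61.5
```

Emit:
send_rows --rows '[{"x": 0,"y": 0,"z": 0,"wx": 0,"wy": 0,"wz": -0.139,"hand": -1},{"x": 0,"y": 0,"z": 0,"wx": 0,"wy": 0,"wz": -0.139,"hand": -1},{"x": 0,"y": 0,"z": 0,"wx": 0,"wy": 0,"wz": -0.139,"hand": -1},{"x": 0,"y": 0,"z": 0,"wx": 0,"wy": 0,"wz": -0.139,"hand": -1},{"x": 0,"y": 0,"z": 0,"wx": 0,"wy": 0,"wz": -0.139,"hand": -1},{"x": 0,"y": 0,"z": 0,"wx": 0,"wy": 0,"wz": -0.139,"hand": -1},{"x": 0,"y": 0,"z": 0,"wx": 0,"wy": 0,"wz": -0.139,"hand": -1},{"x": -0.035,"y": -0.25,"z": 0,"wx": 0,"wy": 0,"wz": 0,"hand": -1},{"x": -0.035,"y": -0.25,"z": 0,"wx": 0,"wy": 0,"wz": 0,"hand": -1},{"x": -0.035,"y": -0.25,"z": 0,"wx": 0,"wy": 0,"wz": 0,"hand": -1}]'

```text
time: 21.93
tool_pos: [0.4528, -0.0094, 0.1778]
tool_rot: [-0.0, 0.01, 1.0, 0.0]
contact_force: [1.2, -0.3, -0.2]
gripper_width: 0.121
grasp_force: 61.5
```

Emit:
send_rows --rows '[{"x": -0.0385,"y": -0.27,"z": 0,"wx": 0,"wy": 0,"wz": 0,"hand": -1},{"x": -0.0385,"y": -0.27,"z": 0,"wx": 0,"wy": 0,"wz": 0,"hand": -1},{"x": -0.0385,"y": -0.27,"z": 0,"wx": 0,"wy": 0,"wz": 0,"hand": -1},{"x": -0.0385,"y": -0.27,"z": 0,"wx": 0,"wy": 0,"wz": 0,"hand": -1},{"x": -0.0385,"y": -0.27,"z": 0,"wx": 0,"wy": 0,"wz": 0,"hand": -1},{"x": -0.0385,"y": -0.27,"z": 0,"wx": 0,"wy": 0,"wz": 0,"hand": -1},{"x": -0.0385,"y": -0.27,"z": 0,"wx": 0,"wy": 0,"wz": 0,"hand": -1},{"x": -0.0385,"y": -0.27,"z": 0,"wx": 0,"wy": 0,"wz": 0,"hand": -1},{"x": 0,"y": 0,"z": 0,"wx": 0,"wy": 0,"wz": 0,"hand": -1},{"x": 0,"y": 0,"z": 0,"wx": 0,"wy": 0,"wz": 0,"hand": -1}]'

```text
time: 22.77
tool_pos: [0.4918, -0.3351, 0.177]
tool_rot: [-0.001, 0.012, 1.0, 0.001]
contact_force: [-0.6, -0.6, -0.7]
gripper_width: 0.123
grasp_force: 61.5
```

```bash
python3 - <<'E'
from h import *
goto([.492,-.3335,.18],np.radians(88.8))
c,i=snap("w17");g=cv2.cvtColor(i,cv2.COLOR_BGR2GRAY);P,R=pose()[1:]
print(manip.state()["gripper_width"],manip.state()["grasp_force"])
st=proj(c,"wrist",[.492,-.3335,.096]);print("stem",st,"holes",[proj(c,"wrist",[.492+k*.021,-.3335+k,.076]).round(1).tolist() for k in(-.038,.038)])
# knob: pred index line / axis
for x in(0,-.02,-.027):print("bar top",proj(c,"wrist",P+R@[x,0,-.0476]).round(1))
x,y=st.astype(int)
print("      "+"".join("%4d"%v for v in range(x-18,x+19)))
for r in range(y-18,y+16): print(r,"".join("%4d"%v for v in g[r,x-18:x+19]))
print("knob");print("      "+"".join("%4d"%v for v in range(300,352,2)))
for r in range(268,330,3): print(r,"".join("%4d"%v for v in g[r,300:352:2]))
E
```

```text
t 22.77 p [ 0.4918 -0.3351  0.177 ] yaw 88.58 tilt [-0.0017  0.0018 -1.    ]
shift(unit) [-0.001  0.011 -0.02 ] wz -0.005
0.12204502565835892 61.54823712646248
stem [324.77650712 197.34338206] holes [[283.7, 190.9], [365.5, 190.5]]
bar top [326.  280.5]
bar top [325.9 312.4]
bar top [325.9 322.5]
       306 307 308 309 310 311 312 313 314 315 316 317 318 319 320 321 322 323 324 325 326 327 328 329 330 331 332 333 334 335 336 337 338 339 340 341 342
179  229 229 229 229 229 228 229 228 227 227 228 228 228 225 217 217 221 220 219 223 222 222 224 226 227 226 226 227 226 225 226 226 224 225 224 227 227
180  227 228 227 228 227 226 226 227 227 226 226 223 218 211 209 224 222 207 206 221 219 225 225 223 224 227 225 225 225 225 225 225 224 225 225 225 210
181  226 228 228 226 227 226 226 226 226 227 226 208 181 184 229 255 246 221 218 238 236 247 229 205 208 226 225 223 224 225 225 225 226 227 226 214 102
182  228 228 228 229 227 227 227 227 228 229 203 217 245 248 141 211 210 221 227 221 210 176 141 136 163 198 223 225 224 225 225 225 227 229 232 218 108
183  231 230 230 230 230 230 229 23
[... 6259 characters left out ...]
37  34  85  62  41  45  42  39  38  41  38  41
313   43  45  43  47  43  42  71  82  70  35  32 141 138  29  34  74  80  59  40  43  41  44  40  42  41  40
316   43  41  44  42  43  40  70  80  85  71  32 144 142  31  73  84  82  73  43  48  36  42  39  38  41  39
319   44  41  41  39  49  40  79  85  84  85  73  32  29  63  83  82  81  85  42  49  39  44  41  41  40  41
322   41  41  44  39  57  38  84  81  81  84  83  85  84  84  83  84  83  83  41  61  40  43  40  44  41  42
325   41  39  43  40  82  82  82  78  78  81  82  83  84  81  83  81  79  83  83  84  37  44  39  40  40  38
328   43  42  40  44  81  84  83  82  79  80  78  81  96  83  83  92  83  83  83  85  48  40  42  40  36  38
```

```bash
python3 - <<'E'
from h import *
goto([.492,-.3335,.18],np.radians(88.8))
c,i=snap("w18");i=i.astype(np.float32);P,R=pose()[1:]
goto([.492,-.3335,.18],np.radians(88.8))
st=proj(c,"wrist",[.492,-.3335,.096]);print("stem",st,"fingers",proj(c,"wrist",P+R@[.0,0,-.03]))
x,y=st.astype(int)
q=(i[:,:,2]-i[:,:,0]).astype(int)
print("      "+"".join("%4d"%v for v in range(x-13,x+15)))
for r in range(y-18,y+8): print(r,"".join("%4d"%v for v in q[r,x-13:x+15]))
g=i.mean(2).astype(int)
for r in(270,280,305): print(r,g[r,302:346])
E
```

```text
t 22.82 p [ 0.4919 -0.3337  0.1772] yaw 88.68 tilt [-0.0015  0.0019 -1.    ]
shift(unit) [-0.001  0.001 -0.019] wz -0.003
t 22.87 p [ 0.4921 -0.3329  0.1775] yaw 88.75 tilt [-0.0011  0.0015 -1.    ]
shift(unit) [ 0.    -0.004 -0.017] wz -0.001
stem [323.17501816 197.11095443] fingers [324.61943932 262.41431507]
       310 311 312 313 314 315 316 317 318 319 320 321 322 323 324 325 326 327 328 329 330 331 332 333 334 335 336 337
179   -3  -3  -3  -4  -4  -4  -2  -3  -2  -3  -3  -3  -4  -4  -2  -2  -3  -3  -3  -2  -3  -2  -4  -2  -2  -2  -3  -2
180   -3  -2  -2  -2  -3  -3  -3  -6  -5  -4   1  -1   1   2   0  -2  -3  -4  -2  -2  -3  -3  -3  -3  -2  -2  -3  -2
181   -3  -3  -2  -2  -4  -2  -3  -4  -3  -2   7  33  53  57  35   3  -6  -5  -6  -4  -3  -4  -3  -3  -3  -3  -3  -2
182   -4  -3  -2  -3  -5  -5  -3  -2  34  90  97 100 103 107 103  97  82  31  -6  -5  -6  -4  -4  -3  -2  -3  -3  -3
183   -2  -3  -2  -3  -5  -4  -1  35  88 108 106 108 108 106 109 110 112 109  44   8  -5  -4  -3  -3  -3  -3  -4  -3
184   -3  -3  -3  -4  -2   5  41  88 111 107 104  83  78  76  80  93 108 101  65  2
[... 2225 characters left out ...]
 -4  -2  -2  -1  -3  -3  -3  -1
204   -4  -4  -3  -2  -3  -2  -3  -2  -3  -3  -2  -1  -2  -3  -2  -1  -3  -2  -2  -1  -1  -2  -4  -3  -2  -3  -3  -3
270 [108 106 105 105 109  97  46  51  48  49  46  47  46  46  42  44  46  40
  44  41  43  44  43  40  42  43  42  40  42  39  44  41  40  44  43  43
  38  98 106 104 102 102 105 103]
280 [103 106 105 106  91  54  46  47  46  46  42  42  46  44  43  41  42  41
  40  39  41  43  39  38  40  40  41  39  42  39  40  36  40  41  41  40
  41  50  94 104 102 103 102 103]
305 [ 47  46  47  43  45  44  45  45  43  45  38  35  35  38  35  37  36  40
  32  54 140 158 136  81  33  38  35  36  38  36  36  35  38  42  42  42
  41  42  38  40  40  41  43  43]
```

Emit:
send_rows --rows '[{"x": 0,"y": 0,"z": 0.15,"wx": 0,"wy": 0,"wz": 0,"hand": -1},{"x": 0,"y": 0,"z": 0.15,"wx": 0,"wy": 0,"wz": 0,"hand": -1},{"x": 0,"y": 0,"z": 0.15,"wx": 0,"wy": 0,"wz": 0,"hand": -1},{"x": 0,"y": 0,"z": 0.08,"wx": 0,"wy": 0,"wz": 0,"hand": -1},{"x": 0,"y": 0,"z": 0.04,"wx": 0,"wy": 0,"wz": 0,"hand": -1},{"x": 0,"y": 0,"z": 0,"wx": 0,"wy": 0,"wz": 0,"hand": -1},{"x": 0,"y": 0,"z": 0,"wx": 0,"wy": 0,"wz": 0,"hand": -1},{"x": 0,"y": 0,"z": 0,"wx": 0,"wy": 0,"wz": 0,"hand": -1},{"x": 0,"y": 0,"z": 0,"wx": 0,"wy": 0,"wz": 0,"hand": -1},{"x": 0,"y": 0,"z": 0,"wx": 0,"wy": 0,"wz": 0,"hand": -1}]'

```text
time: 23.7
tool_pos: [0.4932, -0.3343, 0.0943]
tool_rot: [0.001, 0.011, 1.0, -0.001]
contact_force: [0.7, 0.7, -1.0]
gripper_width: 0.117
grasp_force: 61.5
```

```bash
python3 - <<'E'
from h import *
goto([.4919,-.3332,.088],np.radians(88.8))
c=calibration("side");s=grab_frame("side");cv2.imwrite("pics/s19.png",s)
P,R=pose()[1:]
print(proj(c,"side",P+[0,0,.0136]),proj(c,"side",[.492,-.3335,.096]))
q=s[:,:,2].astype(int)-s[:,:,0];print(q[136:160,336:362:2])
C,i=snap("w19");print("axis/tip pred",proj(C,"wrist",P+R@[0,0,-.0476]),proj(C,"wrist",P+R@[-.027,0,-.0476]))
g=i.mean(2).astype(int)
for r in(270,280,303,310): print(r,g[r,304:344])
print(g[296:326,323])
E
```

```text
t 23.7 p [ 0.4932 -0.3343  0.0943] yaw 88.75 tilt [ 0.0018 -0.0016 -1.    ]
shift(unit) [0.009 0.007 0.042] wz -0.001
[347.72104904 139.50876092] [347.84638033 142.9813906 ]
[[ 1  1  2  1 -1 -2 -3 -1  1  0  2  2  3]
 [ 0  1  2  1 -1 -1 -2 -1  1  1  2  1  1]
 [ 0  1  1  1 -1 -3  1 -3  0 -2  2  1  1]
 [ 2  0  0  0 -2 -2  0 -1 -4  0  3  1  2]
 [ 1  1  1  1  0 -1  1 -3 -1 -1  3  0  1]
 [ 1  0  0  0  0 -2 -3  0 -1  0  1  1  1]
 [ 0  1  1  0  1 -1  7  6  2 -1  3  2  1]
 [ 1  2  1  2  0  4 29 21  3  1  2  1  1]
 [ 1  1  0  1  0  6 54 30  4  0  2  1  0]
 [ 1  2  2  2  2  8 67 35  2  1  1  1  2]
 [ 1  1  1  1  0  9 72 37  3  0  1  1  2]
 [ 1  1  2  0  0 14 76 40  3  1  2  0  3]
 [ 1  2  0  3  0 27 80 48  1  1  0  2  3]
 [ 0  2  2  1  5 42 82 56  4  1  1  3  1]
 [ 1  0  0  1  3 43 75 53  5  1  0  2  1]
 [ 2  2 -1  2  2 24 47 30  3  1  1  2  0]
 [ 1  2  1  1  1  5 12  7  1  0  0  2  1]
 [-1 -1  2  1  1  1  2  0  1  1  1  2  2]
 [ 0  2 -1  1  1  0  1  1  1  0  2  2  1]
 [ 1  1 -1  0 -1  0  0  0  3  1  1  2  2]
 [ 0  1  1  1  0  1  1  1  2  1  0  1  1]
 [-1  0  0  1  1  1  0  0  2  1  1  0  1]
 [
[... 247 characters left out ...]
 44  45  44  45  45  46  46  46  44  45  49  44  38 102
 110 109 110 107]
280 [112 113  99  59  51  50  53  52  52  47  49  51  48  50  46  45  45  48
  45  47  41  45  45  44  43  44  43  44  44  42  43  46  44  47  44  51
  99 110 105 107]
303 [ 54  51  51  54  52  51  52  48  46  45  45  45  45  48  45  44  39  60
 146 166 145  87  40  44  46  44  44  41  44  41  43  46  46  47  47  50
  45  48  45  48]
310 [ 51  55  49  52  52  52  44 122 238 255 255 207  40  39  44  43  40  59
 144 166 143  85  37  41  43  39  42 200 255 255 190  92  42  48  47  47
  46  46  47  44]
[ 43  48  78 168 166 166 166 166 167 167 167 168 167 166 166 165 165 166
 168 167 170 116  33  27 193 253 249 248 245 244]
```

```bash
python3 - <<'E'
from h import *
for f,c0 in(("w15",321),("w16",324),("w17",323),("w18",323),("w19",323)):
    i=cv2.imread(f"pics/{f}.png").mean(2)
    for x in(c0-1,c0,c0+1):
        v=i[250:330,x];m=v[np.argsort(v)[-14:]]
        hi=np.median(m) if f in("w15","w16") else i[308,x];lo=45;t=(hi+lo)/2
        r=308 if f!="w15" else 264
        a=r
        while i[a,x]>t:a-=1
        b=r
        while i[b,x]>t:b+=1
        A=a+(t-i[a,x])/(i[a+1,x]-i[a,x]);B=b-1+(i[b-1,x]-t)/(i[b-1,x]-i[b,x]);print(f,x,round(A,2),round(B,2),round(B-A,2),hi)
c=dict(np.load("pics/w19.npz"))
c6=dict(np.load("pics/w16.npz"))
# tool pose at static w16; predict line ends in camera for knob offsets (dx,d)
P6=np.array([.4403,.1041,-.007]);y=np.radians(44.97);R6=np.array([[-np.sin(y),np.cos(y),0],[np.cos(y),np.sin(y),0],[0,0,-1.]])
for d in(.043,.045,.0476,.05):
    for x in(0,.001):print(d,x,[proj(c6,"wrist",P6+R6@[-k+x,0,-d])[1].round(2) for k in(.0135,.0255)])
E
```

```text
w15 320 255.54 272.35 16.81 149.0
w15 321 255.45 272.47 17.02 255.0
w15 322 255.44 272.49 17.04 255.0
w16 323 297.95 316.38 18.43 255.0
w16 324 301.01 316.38 15.37 255.0
w16 325 302.31 316.16 13.86 247.83333333333331
w17 322 298.43 317.07 18.64 138.0
w17 323 298.43 317.1 18.67 158.0
w17 324 298.45 317.07 18.62 137.0
w18 322 298.46 317.08 18.63 139.0
w18 323 298.43 317.11 18.69 159.0
w18 324 298.45 317.06 18.62 138.66666666666666
w19 322 298.32 317.09 18.76 145.66666666666666
w19 323 298.31 317.12 18.81 167.0
w19 324 298.3 317.02 18.72 144.33333333333334
0.043 0 [np.float64(296.43), np.float64(314.12)]
0.043 0.001 [np.float64(294.88), np.float64(312.7)]
0.045 0 [np.float64(298.73), np.float64(316.48)]
0.045 0.001 [np.float64(297.18), np.float64(315.06)]
0.0476 0 [np.float64(301.79), np.float64(319.62)]
0.0476 0.001 [np.float64(300.23), np.float64(318.2)]
0.05 0 [np.float64(304.69), np.float64(322.58)]
0.05 0.001 [np.float64(303.12), np.float64(321.16)]
```

Emit:
send_rows --rows '[{"x": -0.008,"y": 0,"z": 0.01,"wx": 0,"wy": 0,"wz": 0,"hand": -1},{"x": 0,"y": 0,"z": 0,"wx": 0,"wy": 0,"wz": 0,"hand": -1},{"x": 0,"y": 0,"z": 0,"wx": 0,"wy": 0,"wz": 0,"hand": -1},{"x": 0,"y": 0,"z": 0,"wx": 0,"wy": 0,"wz": 0,"hand": -1},{"x": 0,"y": 0,"z": 0,"wx": 0,"wy": 0,"wz": 0,"hand": -1},{"x": 0,"y": 0,"z": 0,"wx": 0,"wy": 0,"wz": 0,"hand": -1},{"x": 0,"y": 0,"z": 0,"wx": 0,"wy": 0,"wz": 0,"hand": -1},{"x": 0,"y": 0,"z": 0,"wx": 0,"wy": 0,"wz": 0,"hand": -1},{"x": 0,"y": 0,"z": 0,"wx": 0,"wy": 0,"wz": 0,"hand": -1},{"x": 0,"y": 0,"z": 0,"wx": 0,"wy": 0,"wz": 0,"hand": -1}]'

```text
time: 24.63
tool_pos: [0.4937, -0.3337, 0.0913]
tool_rot: [0.0, 0.011, 1.0, -0.0]
contact_force: [0.2, -1.4, -0.4]
gripper_width: 0.123
grasp_force: 61.5
```

```bash
python3 - <<'E'
from h import *
goto([.4932,-.3332,.082],np.radians(88.8))
C,i=snap("w20");goto([.4932,-.3332,.082],np.radians(88.8))
P,R=pose()[1:];print(proj(C,"wrist",P+R@[-.0135+.0013,0,-.0476]),proj(C,"wrist",P+R@[-.0255+.0013,0,-.0476]))
g=i.mean(2).astype(int)
for r in(270,280,303,310): print(r,g[r,304:344])
print(g[296:326,323])
E
```

```text
t 24.63 p [ 0.4937 -0.3337  0.0913] yaw 88.75 tilt [ 0. -0. -1.]
shift(unit) [0.004 0.003 0.062] wz -0.001
t 24.68 p [ 0.4937 -0.3337  0.0913] yaw 88.75 tilt [ 0. -0. -1.]
shift(unit) [0.004 0.003 0.062] wz -0.001
[323.11599655 300.15640475] [323.12408105 318.13733871]
270 [112 112 115 100  50  54  54  56  50  51  52  50  51  50  47  52  47  49
  47  47  46  49  49  47  45  45  45  43  44  43  43  47  47  46  38 101
 111 108 107 106]
280 [112 113  99  61  52  53  51  51  51  49  48  47  49  49  49  46  46  45
  47  44  47  45  45  40  41  44  43  42  45  43  44  45  44  45  46  54
 100 109 108 106]
303 [ 53  53  52  52  53  54  55  49  48  45  45  48  47  45  46  44  45  61
 146 167 145  88  41  42  44  44  45  45  44  44  43  45  51  49  50  48
  47  49  46  45]
310 [ 55  51  52  53  55  54  49  63  95 139 140  80  44  42  47  43  43  58
 144 166 142  88  37  44  42  41  45  89 133 131  87  55  47  48  47  50
  49  47  48  49]
[ 41  47  77 168 166 168 166 167 166 167 168 165 166 165 166 167 167 166
 169 168 170 116  34  28 191 251 247 247 248 247]
```

Emit:
send_rows --rows '[{"x": 0.003,"y": 0.001,"z": 0.015,"wx": 0,"wy": 0,"wz": 0,"hand": -1},{"x": 0,"y": 0,"z": 0.015,"wx": 0,"wy": 0,"wz": 0,"hand": -1},{"x": 0,"y": 0,"z": 0.015,"wx": 0,"wy": 0,"wz": 0,"hand": -1},{"x": 0,"y": 0,"z": 0.01,"wx": 0,"wy": 0,"wz": 0,"hand": -1},{"x": 0,"y": 0,"z": 0.01,"wx": 0,"wy": 0,"wz": 0,"hand": -1},{"x": 0,"y": 0,"z": 0.01,"wx": 0,"wy": 0,"wz": 0,"hand": -1},{"x": 0,"y": 0,"z": 0.01,"wx": 0,"wy": 0,"wz": 0,"hand": -1},{"x": 0,"y": 0,"z": 0,"wx": 0,"wy": 0,"wz": 0,"hand": -1},{"x": 0,"y": 0,"z": 0,"wx": 0,"wy": 0,"wz": 0,"hand": -1},{"x": 0,"y": 0,"z": 0,"wx": 0,"wy": 0,"wz": 0,"hand": -1}]'

```text
time: 25.52
tool_pos: [0.4932, -0.3335, 0.0785]
tool_rot: [-0.0, 0.011, 1.0, 0.0]
contact_force: [-1.3, 0.4, -1.0]
gripper_width: 0.126
grasp_force: 61.5
```

Emit:
send_rows --rows '[{"x": 0,"y": 0,"z": 0.01,"wx": 0,"wy": 0,"wz": 0,"hand": -1},{"x": 0,"y": 0,"z": 0.01,"wx": 0,"wy": 0,"wz": 0,"hand": -1},{"x": 0,"y": 0,"z": 0.01,"wx": 0,"wy": 0,"wz": 0,"hand": -1},{"x": 0,"y": 0,"z": 0.01,"wx": 0,"wy": 0,"wz": 0,"hand": -1},{"x": 0,"y": 0,"z": 0.01,"wx": 0,"wy": 0,"wz": 0,"hand": -1},{"x": 0,"y": 0,"z": 0.005,"wx": 0,"wy": 0,"wz": 0,"hand": -1},{"x": 0,"y": 0,"z": 0,"wx": 0,"wy": 0,"wz": 0,"hand": -1},{"x": 0,"y": 0,"z": 0,"wx": 0,"wy": 0,"wz": 0,"hand": -1},{"x": 0,"y": 0,"z": 0,"wx": 0,"wy": 0,"wz": 0,"hand": -1},{"x": 0,"y": 0,"z": 0,"wx": 0,"wy": 0,"wz": 0,"hand": -1}]'

```text
time: 26.35
tool_pos: [0.4931, -0.3335, 0.07]
tool_rot: [-0.0, 0.011, 1.0, 0.0]
contact_force: [-1.6, 0.2, -0.9]
gripper_width: 0.119
grasp_force: 61.5
```

Emit:
send_rows --rows '[{"x": 0,"y": 0,"z": 0.01,"wx": 0,"wy": 0,"wz": 0,"hand": -1},{"x": 0,"y": 0,"z": 0.01,"wx": 0,"wy": 0,"wz": 0,"hand": -1},{"x": 0,"y": 0,"z": 0.01,"wx": 0,"wy": 0,"wz": 0,"hand": -1},{"x": 0,"y": 0,"z": 0,"wx": 0,"wy": 0,"wz": 0,"hand": -1},{"x": 0,"y": 0,"z": 0,"wx": 0,"wy": 0,"wz": 0,"hand": -1},{"x": 0,"y": 0,"z": 0,"wx": 0,"wy": 0,"wz": 0,"hand": -1},{"x": 0,"y": 0,"z": 0,"wx": 0,"wy": 0,"wz": 0,"hand": -1},{"x": 0,"y": 0,"z": 0,"wx": 0,"wy": 0,"wz": 0,"hand": -1},{"x": 0,"y": 0,"z": 0,"wx": 0,"wy": 0,"wz": 0,"hand": -1},{"x": 0,"y": 0,"z": 0,"wx": 0,"wy": 0,"wz": 0,"hand": -1}]'

```text
time: 27.18
tool_pos: [0.4932, -0.3337, 0.066]
tool_rot: [-0.0, 0.011, 1.0, -0.0]
contact_force: [-3.8, 0.0, 5.0]
gripper_width: 0.118
grasp_force: 62.7
```

Emit:
send_rows --rows '[{"x": 0.002,"y": 0,"z": 0.01,"wx": 0,"wy": 0,"wz": 0,"hand": -1},{"x": 0,"y": 0,"z": 0.01,"wx": 0,"wy": 0,"wz": 0,"hand": -1},{"x": 0,"y": 0,"z": 0.01,"wx": 0,"wy": 0,"wz": 0,"hand": -1},{"x": 0,"y": 0,"z": 0,"wx": 0,"wy": 0,"wz": 0,"hand": -1},{"x": 0,"y": 0,"z": 0,"wx": 0,"wy": 0,"wz": 0,"hand": -1},{"x": 0,"y": 0,"z": 0,"wx": 0,"wy": 0,"wz": 0,"hand": -1},{"x": 0,"y": 0,"z": 0,"wx": 0,"wy": 0,"wz": 0,"hand": -1},{"x": 0,"y": 0,"z": 0,"wx": 0,"wy": 0,"wz": 0,"hand": -1},{"x": 0,"y": 0,"z": 0,"wx": 0,"wy": 0,"wz": 0,"hand": -1},{"x": 0,"y": 0,"z": 0,"wx": 0,"wy": 0,"wz": 0,"hand": -1}]'

```text
time: 28.02
tool_pos: [0.4933, -0.3338, 0.0622]
tool_rot: [0.0, 0.011, 1.0, -0.0]
contact_force: [-5.5, 1.9, 8.1]
gripper_width: 0.118
grasp_force: 63.4
```

Emit:
send_rows --rows '[{"x": 0.003,"y": 0,"z": 0.007,"wx": 0,"wy": 0,"wz": 0,"hand": -1},{"x": 0,"y": 0,"z": 0.007,"wx": 0,"wy": 0,"wz": 0,"hand": -1},{"x": 0,"y": 0,"z": 0,"wx": 0,"wy": 0,"wz": 0,"hand": -1},{"x": 0,"y": 0,"z": 0,"wx": 0,"wy": 0,"wz": 0,"hand": -1},{"x": 0,"y": 0,"z": 0,"wx": 0,"wy": 0,"wz": 0,"hand": -1},{"x": 0,"y": 0,"z": 0,"wx": 0,"wy": 0,"wz": 0,"hand": -1},{"x": 0,"y": 0,"z": 0,"wx": 0,"wy": 0,"wz": 0,"hand": -1},{"x": 0,"y": 0,"z": 0,"wx": 0,"wy": 0,"wz": 0,"hand": -1},{"x": 0,"y": 0,"z": 0,"wx": 0,"wy": 0,"wz": 0,"hand": -1},{"x": 0,"y": 0,"z": 0,"wx": 0,"wy": 0,"wz": 0,"hand": -1}]'

```text
time: 28.85
tool_pos: [0.4933, -0.3339, 0.0615]
tool_rot: [0.001, 0.011, 1.0, -0.0]
contact_force: [-6.7, 2.8, 13.6]
gripper_width: 0.121
grasp_force: 64.5
```

Emit:
send_rows --rows '[{"x": 0.002,"y": 0,"z": 0.006,"wx": 0,"wy": 0,"wz": 0,"hand": -1},{"x": 0,"y": 0,"z": 0,"wx": 0,"wy": 0,"wz": 0,"hand": -1},{"x": 0,"y": 0,"z": 0,"wx": 0,"wy": 0,"wz": 0,"hand": -1},{"x": 0,"y": 0,"z": 0,"wx": 0,"wy": 0,"wz": 0,"hand": -1},{"x": 0,"y": 0,"z": 0,"wx": 0,"wy": 0,"wz": 0,"hand": -1},{"x": 0,"y": 0,"z": 0,"wx": 0,"wy": 0,"wz": 0,"hand": -1},{"x": 0,"y": 0,"z": 0,"wx": 0,"wy": 0,"wz": 0,"hand": -1},{"x": 0,"y": 0,"z": 0,"wx": 0,"wy": 0,"wz": 0,"hand": -1},{"x": 0,"y": 0,"z": 0,"wx": 0,"wy": 0,"wz": 0,"hand": -1},{"x": 0,"y": 0,"z": 0,"wx": 0,"wy": 0,"wz": 0,"hand": -1}]'

```text
time: 29.68
tool_pos: [0.4934, -0.3339, 0.0614]
tool_rot: [0.001, 0.011, 1.0, -0.0]
contact_force: [-6.7, 4.2, 15.9]
gripper_width: 0.121
grasp_force: 65.2
```

```bash
python3 - <<'E'
from h import *
s,P,R=pose();print(P.round(4),np.round(s["contact_force"],1),R[:,2].round(4))
C,i=snap("w21");g=i.mean(2).astype(int)
print(g[294:322,323],g[303,318:330])
E
```

```text
[ 0.4934 -0.3339  0.0614] [-6.7  4.2 15.9] [ 1.9e-03 -6.0e-04 -1.0e+00]
[ 42  40  37  42  75 169 169 170 168 169 169 169 168 168 167 167 169 167
 167 167 167 170 173 117  31  31  81 112] [ 38  39  37  53 146 169 146  85  35  33  38  37]
```

```bash
python3 -c "
from plant import job_done
print(job_done())"
```

```text
the job is handed in; nothing more can be done
None
```

The job is handed in at about 30 s: the cover plate is seated over both pins, and the knob is on the D-stem, pressed to its stop and still held there with about 16 N; I did not re-check the mug, lighter and spoon.

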